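# Square two plate blanks into the corner of a sloped stacking tray

## Task

Stack the two bare steel plate blanks on the sloped bed of the tray, one on top of the other in either order. Push both snug into the corner, long edge against the side fence and short edge against the low fence, so that the stack is square and lies flat on the bed; let go, and leave the other things on the table where they are.

Things in the scene. Friction and masses are not known exactly. Their poses are not given: they have to be found in the camera images.
- bed: grey sloped bed (108 x 98 mm) of the fixed stacking tray, tilted 25 degrees from level. Origin: on its upper face, at the inner corner of the two fences, 26 mm above the table. x: up the slope; y: level, across the bed; z: normal to it, upward. Its face spans x -8..100, y -8..90 mm. A squared blank has its centre at x 42, y 26 mm. Friction keeps a blank from sliding down by itself
- low_fence (a point): middle of the low fence, on its top. Aluminium bar across the foot of the bed: fills bed x -8..0 mm, y -8..60 mm, and stands 16 mm above the bed
- side_fence (a point): middle of the side fence's gap, at the height of the fence's top. The fence is an aluminium bar along the slope, bed y -8..0 mm, 16 mm above the bed, in two pieces: bed x 0..18 mm and 66..96 mm. The 48 mm gap between them leaves room for a finger; nothing stands beside the bed there
- blank_a: bare flat steel plate blank, 84 (x) x 52 (y) x 6 (z) mm, about 200 g, a small dark hole near each short edge, no raised figure. The two blanks are alike; either face may be up. Starts flat on the table with free room at its long edges. Origin: centre of its underside
- blank_b: bare flat steel plate blank, 84 (x) x 52 (y) x 6 (z) mm, about 200 g, a small dark hole near each short edge, no raised figure. The two blanks are alike; either face may be up. Starts flat on the table with free room at its long edges. Origin: centre of its underside
- blank_a_centre (a point): middle of blank_a, 3 mm above its underside
- blank_b_centre (a point): middle of blank_b, 3 mm above its underside
- tape_roll: bystander: roll of cream masking tape lying flat, 92 mm across, 25 mm high. Origin: centre of its underside
- pliers: bystander: pliers with red handles, lying, 49 x 167 x 12 mm. Origin: centre of its underside
- tin: bystander: open blue and white paint tin, 74 mm across, 65 mm high. Origin: centre of its underside
- tile_far: bystander: embossed number tile with a raised figure and small feet, 80 x 44 x 7 mm. Origin: centre of its underside
- bolt: bystander: rusty hex bolt standing on its head, 18 x 16 x 39 mm. Origin: centre of its underside
- tile_right: bystander: embossed number tile with a raised figure and small feet, 80 x 66 x 7 mm. Origin: centre of its underside

How it is judged (in metres and radians):
At the end, for the whole second after the job is handed in: Both blanks lie flat on the bed, one on the other (within 0.06 rad, centres 3 and 9 mm above it within 2 mm), long sides along the side fence within 0.06 rad, centres at bed x 39 to 46 mm and y 23 to 30 mm (under 4 mm off either fence), at rest (x of blank_a_centre in the frame of bed between 0.039 and 0.046 m and y of blank_a_centre in the frame of bed between 0.023 and 0.03 m and angle between the x axis of each of blank_a, blank_b and the x axis of bed, either way round below 0.06 rad and angle between the z axis of each of blank_a, blank_b and the z axis of bed, either way round below 0.06 rad and linear speed of each of blank_a, blank_b below 0.01 m/s and x of blank_b_centre in the frame of bed between 0.039 and 0.046 m and y of blank_b_centre in the frame of bed between 0.023 and 0.03 m and ((z of blank_a_centre in the frame of bed between 0.001 and 0.005 m and z of blank_b_centre in the frame of bed between 0.007 and 0.011 m) or (z of blank_b_centre in the frame of bed between 0.001 and 0.005 m and z of blank_a_centre in the frame of bed between 0.007 and 0.011 m))); the robot touches nothing.
It fails at once if a bystander is moved by more than 30 mm (distance of any of tape_roll, pliers, tin, tile_far, bolt, tile_right from where it was at the start of the episode above 0.03 m).
It also fails if it takes over 54 s, if anything falls off the work surface, if the arm or the gripper's body presses on something with over 40 N, if the wrist force passes 120 N, or if a joint passes its speed limit or range.

## Robot

A 6-joint arm with a two-finger parallel gripper is mounted at the origin on a cart in front of the work surface, level with it; the furniture and walls round the work are solid. World frame = base frame: x ahead of the robot, y to its left, z up, the work surface at z = 0. Lengths are in m, angles in degrees, forces in N, time in s.
With the tool pointing down it reaches from about 0.375 to 0.9 m from the base axis. Payload 3.1 kg.
Tool frame: the origin (TCP) lies midway between the tips of the shut fingers; the grasp point (between the pads) lies 19 mm behind it; z points along the fingers, y is the direction in which the jaws open and shut (so a half turn about z gives the same grasp; the last joint's range is limited). The gripper opens to 87 mm and grips with 3 to 60 N. Pads are 19 mm wide; open, the fingers measure 117 mm over their backs; the gripper's body (75 mm by 190 mm) begins 51 mm behind the grasp point.
Start: joints at [57.668, 30.224, 82.088, -0, 67.689, -10.227], TCP at [0.235, 0.579, 0.223] pointing down, gripper open.
Joint ranges: [-176.69, 176.69], [-43.24, 126.21], [12.49, 139.97], [-82, 262], [0, 151.66], [-163.58, 163.58]. Speed limits (degrees/s): [159.86, 159.86, 180, 180, 180, 180].

## Interface

Orientations are given as a 3x3 rotation matrix whose columns are the frame's x, y, z axes.
In Python, from rig import status, vision, bot, models gives the robot as it stands.
- The arm moves only by the tool send_rows, never from a script. Its argument "moves" is a list of rows, each a list of 7 numbers: the shift along the tool's x, y, z in units of 25 mm (1.0 is 25 mm), then the turn, a rotation vector about the tool's x, y, z in units of 10 degrees (1.0 is 10 degrees), then the closure, from -1 (fully open) to 1 (shut), so that 0 is half open. In form: [[dx, dy, dz, rx, ry, rz, hand], ...]. A call has 1 to 12 rows; each row shifts and turns the commanded pose from where the row before left it, along the tool's axes as they then stand; what a row does not reach is not made up. A row lasts 1/8 s, in which the tool goes at most 62.5 mm and 10.7 degrees, less where a joint would pass 70% of its speed; a pose out of reach is approached as far as the arm can. A call is refused whole if a number of a shift passes 1 or a number of a turn 1, either way. A call with a gripper value outside its range is refused whole. The fingers move at their own pace and stop on an object; the grip force is fixed at half the most. Time passes only in rows, so rows that do not move let the fingers close. It gives the time, the measured TCP pose, the force and the opening at its end, in the units of the state.
- status.read_state(): the state, without advancing time (a new reading comes with each control period).
- vision.capture(name): name is "scene" or "top" or "wrist"; returns a dict with "img" (384x512x3 uint8, red, green, blue), "depth" (384x512 float32, m along the optical axis (not along the pixel's ray), 0 where there is no reading), "fx", "fy", "cx", "cy" (pixels), "distortion" ([k1, k2, p1, p2, k3] as OpenCV has them; the pictures are not rectified), "pose" (4x4, takes a point from camera to world coordinates); the wrist camera has in their place "hand_eye" (4x4, takes a point from camera to tool coordinates, whose origin is the TCP and whose axes are the flange's). Camera axes: x right, y up, looking along -z (the intrinsics and any distortion apply to the point x, -y, -z); pixel columns grow to the right and rows downward; lengths in m; the calibration is good to about 2 mm. A picture is of the moment at which its call begins: read the wrist's pose just before it.
- bot.hand_in(): hands the job in, once; it reports no verdict.
Trained networks look in the newest picture that a camera, given by its name, has taken for a name from the list of things; names that differ only in an ending like _2 or _b are one class to them, and where a whole thing is asked for, a point or a joint stands for the part that bears it (a point fixed in the world has none). Each returns a list of dicts, best first, with "confidence" (0 to 1); they miss things now and then, are a little off and sometimes report something else, mostly with a low value. They report only what shows in the picture. A call takes as long as a camera call.
- models.masks_of(camera, name): "mask" (384x512 bool, what is visible of it) and "extent" ([left, top, right, bottom] in pixels, round what is visible of it).
- models.landmark_of(camera, name): "point" ([column, row] in pixels: a listed point, or the origin of a listed thing).
The state is a dict: "time_s": time; "joint_positions": joint angles; "qvel": joint speeds; "tau": joint torques, N m; "position": TCP position; "tcp_rot": TCP orientation; "force": force on the tool from outside, world axes, zero at the start; "moment": the same for the moment, N m; "opening": opening from 0.0 (shut) to 1.0 (fully open).
Only numpy, scipy, OpenCV 4.12 (cv2) and the standard library are available. Lean on these libraries where they do the work, as an engineer would, in place of code of your own. Each camera call takes 0.05 s, during which the arm holds its last target.

## Working session

There is one attempt and no reset: what is moved stays moved. The work goes in short steps, Python scripts to look and compute and a tool call to move; the robot and the scene stay as the last step left them, time stands still between calls to the robot, and variables do not carry over. Pictures are saved under pics/ and viewed, and the job is handed in when it is done.

Besides the shell and the picture viewer there is one more tool, called after "Call:" as a command line: name --pt "numbers of a row" for each row, then --argument value for the rest. send_rows: Moves the arm, as the interface text tells. Its arguments: {"type":"object","properties":{"moves":{"type":"array"}},"required":["moves"]}

```bash
ls; mkdir -p pics
python3 - <<'E'
from rig import status, vision, bot, models
import cv2, numpy as np
s=status.read_state(); print(s)
for n in ["scene","top","wrist"]:
    c=vision.capture(n); cv2.imwrite(f"pics/{n}0.png",c["img"][:,:,::-1])
    print(n,c["fx"],c["cx"],c["cy"],c["distortion"],np.round(c.get("pose",c.get("hand_eye")),3).tolist())
    for k in ["blank_a","bed","tile_far","tile_right"]:
        for r in models.masks_of(n,k): print(n,k,r["confidence"],r["extent"],r["mask"].sum())
E
```

```text
pics
{'time_s': 0.0, 'joint_positions': array([ 5.76692887e+01,  3.02778204e+01,  8.21569679e+01, -2.05513749e-03,
        6.76896148e+01, -1.02259299e+01]), 'qvel': array([-0.04939132, -0.07088835,  0.00669993, -0.00992086,  0.00682989,
       -0.03646347]), 'tau': array([-9.64483988e-04, -4.40038455e+01, -1.76589561e+01,  6.30873931e-02,
        5.83639496e-02, -1.75105324e-04]), 'position': array([0.2347538 , 0.57843667, 0.2215807 ]), 'tcp_rot': array([[-9.26502169e-01,  3.76287719e-01, -1.13315146e-03],
       [ 3.76289260e-01,  9.26500384e-01, -1.85239134e-03],
       [ 3.52833150e-04, -2.14263731e-03, -9.99997642e-01]]), 'force': array([-0.18674677, -0.47523526, -0.46764891]), 'moment': array([0.00216514, 0.02082652, 0.03823492]), 'opening': 0.9970971173700721}
scene 415.0620093804337 254.3527780403182 185.85764354456 [-0.15053195  0.          0.          0.          0.        ] [[0.503, 0.354, -0.788, -0.754], [-0.864, 0.212, -0.456, -0.77], [0.005, 0.911, 0.413, 0.771], [0.0, 0.0, 0.0, 1.0]]
scene blank_a 0.72 [347.2, 227.2, 361.6, 239.1] 184
scene blank_a 0.67 [240.3, 188.0, 250.9, 194.2] 91
scene bed 0.69 [261.5, 197.6, 288.9, 224.1] 598
scene tile_right 0.63 [349.0, 211.2, 365.0, 226.5] 190
top 463.8030572252789 258.52416528733954 196.03377989328567 [0.01156138 0.         0.         0.         0.        ] [[-0.005, 0.983, -0.181, 0.32], [-1.0, -0.003, 0.01, 0.028], [0.01, 0.181, 0.983, 1.649], [0.0, 0.0, 0.0, 1.0]]
top blank_a 0.7 [230.8, 176.5, 250.1, 201.7] 338
top blank_a 0.62 [289.0, 219.2, 325.4, 260.2] 841
top bed 0.73 [286.9, 224.4, 323.9, 256.9] 840
top tile_far 0.69 [241.8, 147.2, 259.6, 167.3] 229
top tile_right 0.77 [363.6, 175.3, 386.6, 197.3] 387
wrist 302.8206734592607 254.48221749706602 191.29559239999114 [-0.0426147  0.         0.         0.         0.       ] [[-0.0, 0.967, 0.256, 0.07], [1.0, 0.001, -0.001, 0.002], [-0.002, 0.256, -0.967, -0.163], [0.0, 0.0, 0.0, 1.0]]
```

View pics/scene0.png

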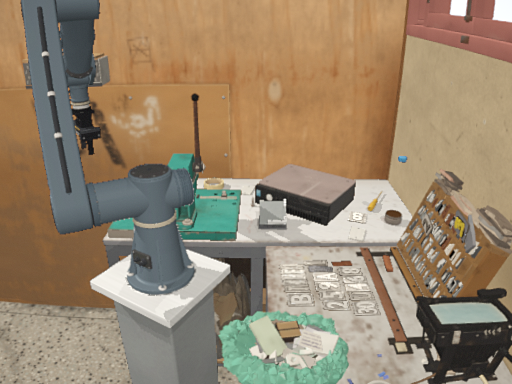

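View pics/top0.png

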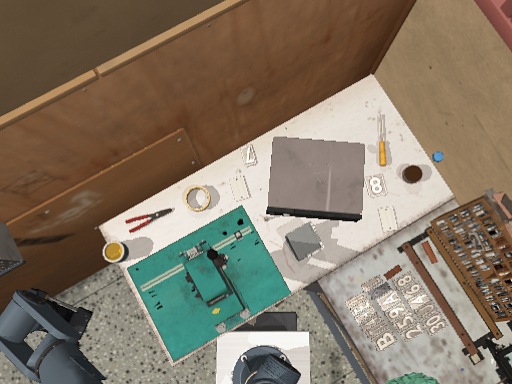

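Run:
```python
import cv2
i=cv2.imread("pics/top0.png"); cv2.imwrite("pics/top0z.png",cv2.resize(i[130:280,200:400],None,fx=4,fy=4,interpolation=cv2.INTER_CUBIC))
```

```text
(no output)
```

View pics/top0z.png

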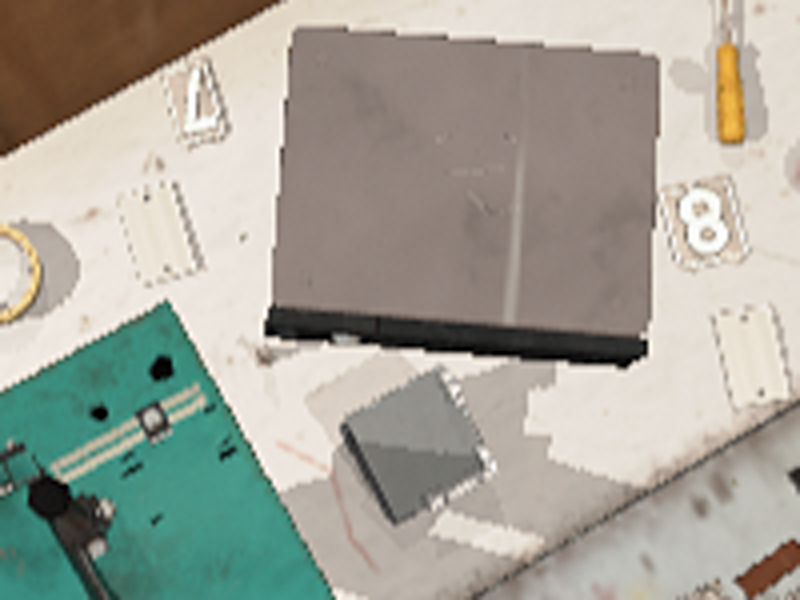

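View pics/wrist0.png

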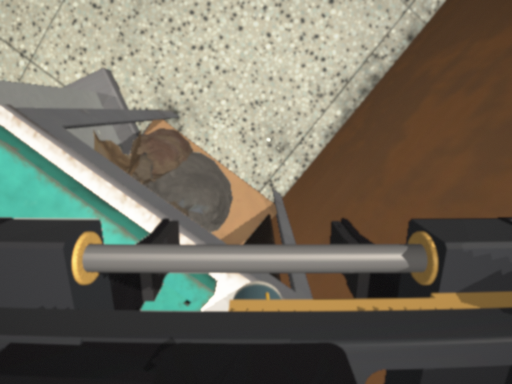

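```bash
cat > h.py <<'E'
from rig import status, vision, bot, models
import cv2, numpy as np
from scipy.spatial.transform import Rotation as R
def K(c): return np.array([[c["fx"],0,c["cx"]],[0,c["fy"],c["cy"]],[0,0,1]])
def campose(c,s=None):
    if "pose" in c: return np.array(c["pose"])
    T=np.eye(4); T[:3,:3]=s["tcp_rot"]; T[:3,3]=s["position"]; return T@np.array(c["hand_eye"])
def rays(c,px):
    u=cv2.undistortPoints(np.array(px,float).reshape(-1,1,2),K(c),np.array(c["distortion"])).reshape(-1,2)
    return np.c_[u[:,0],-u[:,1],-np.ones(len(u))]
def world(c,px,d,P): return (rays(c,px)*np.reshape(d,(-1,1)))@P[:3,:3].T+P[:3,3]
def onplane(c,px,P,z=0.,n=None,p0=None):
    n=np.array([0,0,1.]) if n is None else n; p0=np.array([0,0,z]) if p0 is None else p0
    r=rays(c,px)@P[:3,:3].T; o=P[:3,3]
    t=((p0-o)@n)/(r@n); return o+r*t[:,None]
def proj(c,X,P):
    Q=(np.atleast_2d(X)-P[:3,3])@P[:3,:3]
    return cv2.projectPoints(np.c_[Q[:,0],-Q[:,1],-Q[:,2]],np.zeros(3),np.zeros(3),K(c),np.array(c["distortion"]))[0].reshape(-1,2)
def cloud(c,P):
    h,w=c["depth"].shape; u,v=np.meshgrid(np.arange(w),np.arange(h)); m=c["depth"]>0
    W=np.full((h,w,3),np.nan); W[m]=world(c,np.c_[u[m],v[m]],c["depth"][m],P); return W
E
python3 - <<'E'
from h import *
np.set_printoptions(precision=4,suppress=True)
c=vision.capture("top"); P=campose(c); W=cloud(c,P)
for k in ["blank_a","bed","tile_far","tile_right","tape_roll","pliers","tin","bolt"]:
    for r in models.masks_of("top",k):
        q=W[r["mask"]]; print(k,r["confidence"],r["extent"],np.nanmedian(q,0), np.nanpercentile(q,[2,98],axis=0).tolist())
for k in ["blank_a_centre","bed","low_fence","side_fence","blank_a"]:
    for r in models.landmark_of("top",k):
        p=np.array(r["point"]); print(k,r["confidence"],p,W[int(p[1]),int(p[0])])
    
for nm,poly in [("b1",[(120,187),(175,180),(205,272),(145,286)]),("b2",[(712,314),(775,304),(800,400),(733,410)])]:
    print(nm,onplane(c,np.array(poly)/4+[200,130]-.4,P,.006))
for nm,p in [("box",(320,180)),("press",(207,277)),("lever",(212,254)),("greenbase",(150,300)),("tableL",(110,230)),("tabR",(445,200))]:
    print(nm,W[p[1],p[0]])
# bed plane fit
for r in models.masks_of("top","bed")[:1]:
    q=W[cv2.erode(r["mask"].astype(np.uint8),np.ones((5,5)))>0]; q=q[~np.isnan(q[:,0])]
    m=q.mean(0); n=np.linalg.svd(q-m)[2][2]; n*=np.sign(n[2]); print("bed n",m,n,np.degrees(np.arccos(n[2])), "res",np.abs((q-m)@n).mean())
E
```

```text
blank_a 0.59 [227.9, 177.5, 248.3, 201.9] [0.6499 0.0817 0.0058] [[0.608059400024578, 0.05253669834140909, -0.0034925658796000026], [0.6916208461028374, 0.11383030623434759, 0.013073019558027612]]
blank_a 0.44 [238.1, 146.9, 260.3, 166.1] [0.7737 0.0488 0.0048] [[0.7375227743821956, 0.02326608941939872, -0.004249998907127565], [0.8102355726726803, 0.07450943023302203, 0.011954236808008965]]
tile_far 0.52 [238.4, 145.1, 259.1, 167.2] [0.7714 0.0488 0.0048] [[0.7372657456098123, 0.025750043310669272, -0.004764555334277531], [0.8092723282891342, 0.07435849814233472, 0.011960530272489398]]
tile_right 0.63 [364.9, 172.8, 385.6, 196.5] [ 0.6581 -0.4136  0.0041] [[0.6208258446785093, -0.44767683672396447, -0.0036786621152121056], [0.6989362571182897, -0.37889382389120757, 0.013690598476223592]]
tape_roll 0.59 [183.2, 185.0, 211.0, 209.6] [0.6135 0.2452 0.019 ] [[0.5678627760516605, 0.19191083382383237, -0.005531543319011991], [0.6527330098596793, 0.2797707584851423, 0.03169022810527796]]
pliers 0.53 [125.1, 209.1, 167.5, 235.8] [0.55   0.3835 0.0097] [[0.497297957004417, 0.3338776331170222,
[... 653 characters left out ...]
.57 [319.4 245.9] [ 0.4436 -0.1989  0.0281]
bed 0.55 [248.8 156.6] [0.7729 0.0488 0.0001]
low_fence 0.91 [317.1 252.4] [ 0.4192 -0.1909  0.0298]
side_fence 0.56 [315.9 235.9] [ 0.477  -0.1837  0.0445]
side_fence 0.15 [249.1 156.3] [0.7706 0.0451 0.0082]
blank_a 0.87 [238.1 186.9] [0.6585 0.0849 0.0096]
b1 [[0.6951 0.1156 0.006 ]
 [0.7015 0.0657 0.006 ]
 [0.6165 0.0387 0.006 ]
 [0.6039 0.0926 0.006 ]]
b2 [[ 0.5766 -0.4164  0.006 ]
 [ 0.5855 -0.4736  0.006 ]
 [ 0.4988 -0.4908  0.006 ]
 [ 0.4901 -0.4306  0.006 ]]
box [ 0.6617 -0.1998  0.0919]
press [0.3336 0.1694 0.2348]
lever [0.3887 0.1346 0.465 ]
greenbase [0.2602 0.3799 0.0396]
tableL [ 0.5031  0.5411 -0.0059]
tabR [ 0.6062 -0.6634  0.0003]
```

Run:
```python
from h import *
np.set_printoptions(precision=4,suppress=True)
c=vision.capture("top"); P=campose(c); W=cloud(c,P)
z=W[...,2]; ok=(W[...,0]>0.1)&(W[...,0]<1)&(np.abs(W[...,1])<.75)
# occupancy of max height per 5cm cell
for x in np.arange(.95,.2,-.05):
    print("%.2f"%x,[ (lambda q: round(float(np.nanpercentile(q,98)),2) if q.size else None)(z[ok&(np.abs(W[...,0]-x)<.025)&(np.abs(W[...,1]-y)<.025)]) for y in np.arange(.6,-.7,-.05)])
# tray
m=ok&(z>.03)&(z<.085)&(W[...,0]>.38)&(W[...,0]<.54)&(W[...,1]<-.06)&(W[...,1]>-.24)
q=W[m]; 
best=None; rng=np.random.default_rng(0)
for _ in range(500):
    a=q[rng.choice(len(q),3,False)]; n=np.cross(a[1]-a[0],a[2]-a[0]); n/=np.linalg.norm(n)+1e-9; n*=np.sign(n[2])
    k=(np.abs((q-a[0])@n)<.004); 
    if best is None or k.sum()>best.sum(): best=k
p=q[best]; mm=p.mean(0); n=np.linalg.svd(p-mm)[2][2]; n*=np.sign(n[2])
print(len(q),best.sum(),mm,n,np.degrees(np.arccos(n[2])),np.degrees(np.arctan2(-n[1],-n[0])))
i=c["img"][200:275,270:340,::-1]; cv2.imwrite("pics/tray1.png",cv2.resize(i,None,fx=8,fy=8,interpolation=cv2.INTER_CUBIC))
np.save("W.npy",W)
```

```text
0.95 [None, None, None, None, None, None, None, None, None, None, None, None, None, None, 0.71, 0.69, 0.65, 0.01, 0.01, 0.01, 0.01, 0.01, 0.71, 0.71, None, None]
0.90 [None, None, None, None, None, None, None, None, None, None, None, None, 0.79, 0.77, 0.74, 0.01, 0.01, 0.01, 0.01, 0.01, 0.01, 0.02, 0.74, 0.72, None, None]
0.85 [None, None, None, None, None, None, None, None, None, None, None, 0.84, 0.82, 0.01, 0.01, 0.01, 0.01, 0.01, 0.01, 0.01, 0.01, 0.02, 0.01, 0.7, 0.63, None]
0.80 [None, None, None, None, None, None, None, None, None, 0.94, 0.92, 0.89, 0.01, 0.1, 0.1, 0.1, 0.1, 0.1, 0.1, 0.1, 0.01, 0.03, 0.01, 0.01, 0.59, None]
0.75 [None, None, None, None, None, None, None, 1.02, 1.0, 0.97, 0.01, 0.01, 0.01, 0.1, 0.1, 0.1, 0.1, 0.1, 0.1, 0.1, 0.01, 0.03, 0.01, 0.04, 0.54, 0.51]
0.70 [None, None, None, None, None, 0.84, 1.09, 1.05, 0.89, 0.01, 0.01, 0.01, 0.01, 0.1, 0.1, 0.1, 0.1, 0.1, 0.1, 0.1, 0.01, 0.01, 0.04, 0.27, 0.01, 0.46]
0.65 [None, None, None, None, 1.03, 1.11, 1.11, 0.03, 0.03, 0.01, 0.01, 0.01, 0.1, 0.1, 0.1, 0.1, 0.1, 0.1, 0.1, 0.1, 0.01, 0.01, 0.03, 0.04, 0.01, 0.4
[... 677 characters left out ...]
05, 0.23, 0.24, 0.47, 0.46, 0.05, 0.05, 0.04, 0.04, 0.04, 0.04, 0.01, 0.01, 0.0, -0.01, -0.0, 0.02, 0.02, 0.01, 0.04]
0.35 [0.56, None, 0.01, 0.04, 0.04, 0.05, 0.04, 0.24, 0.24, 0.24, 0.2, 0.05, 0.04, 0.04, 0.01, 0.01, 0.01, 0.01, -0.01, -0.01, -0.0, 0.0, 0.0, 0.02, 0.01, 0.02]
0.30 [0.56, 0.58, None, 0.04, 0.04, 0.05, 0.04, 0.11, 0.24, 0.24, 0.23, 0.04, 0.04, 0.04, 0.04, 0.01, -0.0, -0.01, -0.01, -0.0, -0.0, -0.0, 0.0, 0.02, 0.02, -0.0]
0.25 [0.57, 0.58, 0.6, 0.61, 0.04, 0.04, 0.04, 0.04, 0.23, 0.23, 0.15, 0.13, 0.04, 0.04, 0.04, -0.79, -0.02, -0.0, -0.0, -0.0, -0.0, 0.0, -0.0, 0.0, 0.02, 0.01]
816 512 [ 0.4638 -0.1426  0.0496] [-0.3715 -0.1819  0.9104] 24.436301926865937 26.090983525682322
```

View pics/tray1.png

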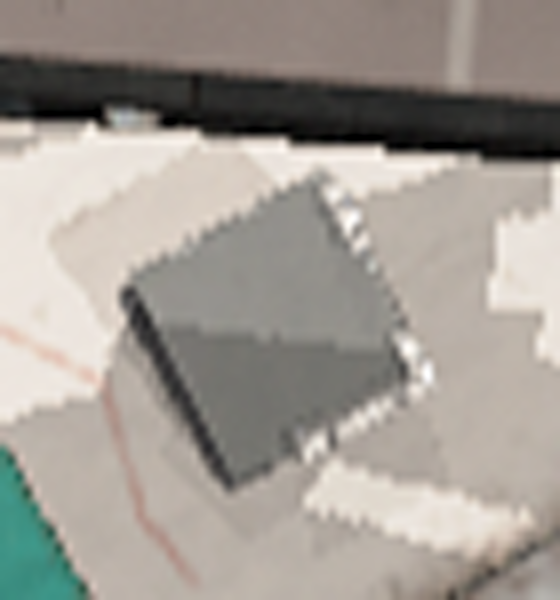

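Call:
send_rows --pt "0 0 -0.8 0 0 1 -1" --pt "0 0 -0.8 0 0 1 -1" --pt "0 0 -0.8 0 0 1 -1" --pt "0 0 -0.8 0 0 1 -1" --pt "0 0 -0.8 0 0 1 -1" --pt "0 0 -0.8 0 0 1 -1" --pt "0 0 -0.8 0 0 1 -1" --pt "0 0 -0.8 0 0 1 -1" --pt "0 0 -0.6 0 0 1 -1" --pt "0 0 0 0 0 1 -1" --pt "0 0 0 0 0 1 -1" --pt "0 0 0 0 0 1 -1"

```text
time_s: 3.05
position: [0.2351, 0.5789, 0.3975]
tcp_rot: [[0.793, 0.61, -0.0], [0.61, -0.793, -0.0], [-0.0, 0.0, -1.0]]
force: [0.9, -0.1, -0.6]
opening: 1.001
```

```bash
cat > plan.py <<'E'
from h import *
np.set_printoptions(precision=3,suppress=True)
def plan(p,Rt,s=None):
    s=s or status.read_state(); R0=np.array(s["tcp_rot"]); d=np.array(p)-s["position"]
    print("t",s["time_s"],"pos",s["position"],"J",np.round(s["joint_positions"],1),"F",s["force"])
    print("shift tool units (if no turn)",R0.T@d/.025," shift target-frame",np.array(Rt).T@d/.025)
    print("rotvec units",np.degrees(R.from_matrix(R0.T@Rt).as_rotvec())/10)
def down(yaw):
    a=np.radians(yaw); x=np.array([np.cos(a),np.sin(a),0]); z=np.array([0,0,-1.]); return np.c_[x,np.cross(z,x),z]
E
python3 -c "
from plan import *
plan([.575,.055,.40],down(16))"
```

```text
t 3.05 pos [0.235 0.579 0.398] J [ 57.7  22.3  67.8   0.   89.9 110.1] F [ 0.915 -0.052 -0.586]
shift tool units (if no turn) [-2.001 24.902 -0.097]  shift target-frame [ 7.294 23.894 -0.098]
rotvec units [0.    0.001 2.157]
```

Call:
send_rows --pt "0 1 0 0 0 1 -1" --pt "0.1 1 0 0 0 1 -1" --pt "0.3 1 0 0 0 0.15 -1" --pt "0.3 1 0 0 0 0 -1" --pt "0.3 1 0 0 0 0 -1" --pt "0.3 1 0 0 0 0 -1" --pt "0.3 1 0 0 0 0 -1" --pt "0.3 1 0 0 0 0 -1" --pt "0.3 1 0 0 0 0 -1" --pt "0.3 1 0 0 0 0 -1" --pt "0.3 1 0 0 0 0 -1" --pt "0.3 1 0 0 0 0 -1"

```text
time_s: 4.55
position: [0.4078, 0.3193, 0.3976]
tcp_rot: [[0.959, 0.282, 0.0], [0.282, -0.959, 0.0], [0.0, -0.0, -1.0]]
force: [0.3, -0.4, 0.0]
opening: 0.998
```

```bash
python3 -c "
from plan import *
plan([.575,.055,.25],down(16))"
```

```text
t 4.55 pos [0.408 0.319 0.398] J [25.7 12.3 82.4  0.  85.3 99.3] F [ 0.336 -0.398  0.021]
shift tool units (if no turn) [ 3.432 12.032  5.904]  shift target-frame [ 3.515 12.007  5.904]
rotvec units [-0.    -0.001  0.04 ]
```

Call:
send_rows --pt "0.3 1 0.2 0 0 0 -1" --pt "0.3 1 0.2 0 0 0 -1" --pt "0.3 1 0.2 0 0 0 -1" --pt "0.3 1 0.5 0 0 0 -1" --pt "0.3 1 0.6 0 0 0 -1" --pt "0.3 1 0.6 0 0 0 -1" --pt "0.3 1 0.6 0 0 0 -1" --pt "0.3 1 0.6 0 0 0 -1" --pt "0.3 1 0.6 0 0 0 -1" --pt "0.3 1 0.6 0 0 0 -1" --pt "0.3 1 0.6 0 0 0 -1" --pt "0.1 1 0.6 0 0 0 -1"

```text
time_s: 6.05
position: [0.5744, 0.0555, 0.2496]
tcp_rot: [[0.959, 0.282, 0.001], [0.282, -0.959, 0.0], [0.001, 0.0, -1.0]]
force: [-0.2, -0.2, -0.6]
opening: 0.998
```

```bash
cat > look.py <<'E'
from plan import *
import sys
def look(name):
    s=status.read_state(); c=vision.capture("wrist"); P=campose(c,s)
    cv2.imwrite(f"pics/{name}.png",c["img"][:,:,::-1]); np.savez(f"{name}.npz",P=P,depth=c["depth"],img=c["img"],fx=c["fx"],fy=c["fy"],cx=c["cx"],cy=c["cy"],distortion=c["distortion"],pos=s["position"],rot=s["tcp_rot"])
    return s,c,P
if __name__=="__main__":
    s,c,P=look(sys.argv[1]); print(s["time_s"],s["position"])
    W=cloud(c,P)
    for r in models.masks_of("wrist","blank_a"):
        q=W[r["mask"]]; print(r["confidence"],r["extent"],np.nanmedian(q,0))
        pts=np.argwhere(r["mask"])[:,::-1]; X=onplane(c,pts,P,.006)
        (cx,cy),(w,h),a=cv2.minAreaRect((X[:,:2]*1000).astype(np.float32)); print("rect",cx,cy,w,h,a)
E
python3 look.py w1
```

```text
6.05 [0.574 0.056 0.25 ]
0.8 [231.3, 69.3, 271.3, 136.2] [0.652 0.086 0.007]
rect 651.1082153320312 85.10696411132812 82.56002807617188 52.79900360107422 16.343955993652344
```

View pics/w1.png

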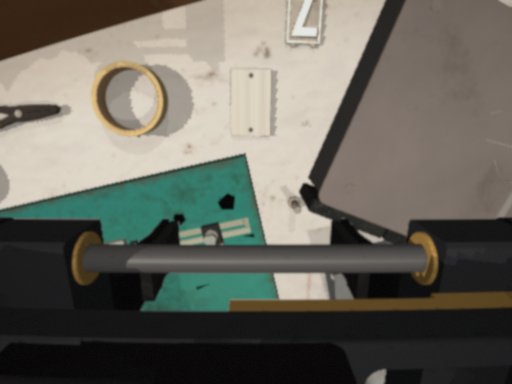

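```bash
python3 -c "
from look import *
c=dict(np.load('w1.npz')); P=c['P']; W=cloud(c,P)
print('bolt top',onplane(c,[(294,203)],P,.035), W[203,294])
print('box edge z.1',onplane(c,[(388,0),(352,90),(322,160),(304,187)],P,.1)); print('z0',onplane(c,[(388,0),(352,90),(322,160),(304,187)],P,.0))
for p in [(395,20),(400,60),(370,80),(340,160),(330,185)]: print(p,W[p[1],p[0]])
plan([.651,.085,.1],down(16.3))
"
```

```text
bolt top [[ 0.546 -0.004  0.035]] [ 0.542 -0.007  0.021]
box edge z.1 [[ 0.775 -0.014  0.1  ]
 [ 0.689 -0.009  0.1  ]
 [ 0.615 -0.004  0.1  ]
 [ 0.582  0.005  0.1  ]]
z0 [[ 0.818 -0.043  0.   ]
 [ 0.704 -0.037  0.   ]
 [ 0.606 -0.03   0.   ]
 [ 0.563 -0.018  0.   ]]
(395, 20) [ 0.769 -0.033  0.079]
(400, 60) [ 0.731 -0.047  0.094]
(370, 80) [ 0.705 -0.025  0.092]
(340, 160) [ 0.62  -0.023  0.096]
(330, 185) [ 0.591 -0.022  0.097]
t 6.15 pos [0.574 0.054 0.248] J [-5.7 24.8 87.4 -0.  67.9 68.1] F [-0.474 -0.026  0.005]
shift tool units (if no turn) [ 3.33  -0.313  5.923]  shift target-frame [ 3.313 -0.311  5.933]
rotvec units [-0.002  0.017 -0.006]
```

Call:
send_rows --pt "0.8 -0.15 0.8 0 0 0 -1" --pt "0.8 -0.15 0.8 0 0 0 -1" --pt "0.8 -0.15 0.8 0 0 0 -1" --pt "0.8 -0.15 0.8 0 0 0 -1" --pt "0.13 -0.03 1 0 0 0 -1" --pt "0 0 1 0 0 0 -1" --pt "0 0 1 0 0 0 -1" --pt "0 0 1 0 0 0 -1" --pt "0 0 1 0 0 0 -1" --pt "0 0 0.7 0 0 0 -1" --pt "0 0 0.5 0 0 0 -1" --pt "0 0 0 0 0 0 -1"

```text
time_s: 7.65
position: [0.6486, 0.0952, 0.0144]
tcp_rot: [[0.959, 0.282, -0.001], [0.282, -0.959, 0.0], [-0.001, -0.001, -1.0]]
force: [-0.7, -0.2, 0.4]
opening: 0.998
```

```bash
python3 look.py w2; python3 -c "
from look import *
plan([.649,.093,.0015],down(16.3))"
```

```text
7.65 [0.649 0.095 0.014]
0.79 [231.0, 162.0, 322.2, 292.9] [0.663 0.088 0.006]
rect 651.261474609375 85.40298461914062 83.94541931152344 52.254722595214844 15.856393814086914
0.41 [0.8, 148.9, 99.1, 215.6] [0.649 0.213 0.018]
rect 642.8203125 220.8697967529297 67.11202239990234 29.123069763183594 64.26341247558594
t 7.75 pos [0.65  0.095 0.016] J [-1.4 47.7 84.8  0.  47.4 72.2] F [-0.072 -1.137  0.463]
shift tool units (if no turn) [-0.05   0.069  0.567]  shift target-frame [-0.05   0.069  0.567]
rotvec units [ 0.002 -0.007  0.01 ]
```

View pics/w2.png

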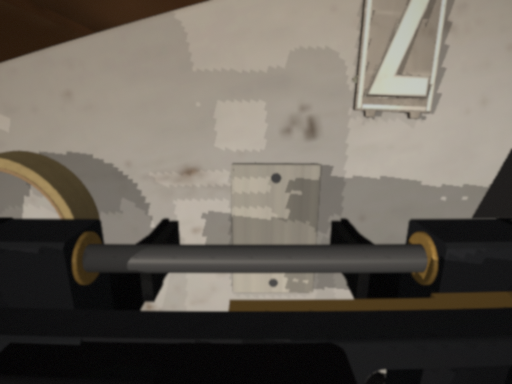

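Call:
send_rows --pt "0 0 0.3 0 0 0 -1" --pt "0 0 0.2 0 0 0 -1" --pt "0 0 0 0 0 0 -1" --pt "0 0 0 0 0 0 1" --pt "0 0 0 0 0 0 1" --pt "0 0 0 0 0 0 1" --pt "0 0 0 0 0 0 1" --pt "0 0 0 0 0 0 1"

```text
time_s: 8.75
position: [0.6494, 0.0946, 0.0027]
tcp_rot: [[0.959, 0.282, 0.001], [0.282, -0.959, -0.0], [0.001, 0.0, -1.0]]
force: [0.4, -2.0, 0.3]
opening: 0.587
```

Call:
send_rows --pt "0 0 -0.4 0 0 0 1" --pt "0 0 -1 0 0 0 1" --pt "0 0 -1 0 0 0 1" --pt "0 0 -1 0 0 0 1" --pt "0 0 -1 0 0 0 1" --pt "0 0 -1 0 0 0 1" --pt "0 0 -1 0 0 0 1" --pt "0 0 -1 0 0 0 1" --pt "-0.5 0.3 -1 0 0 0 1" --pt "-1 0.6 -0.5 0 0 0 1"

```text
time_s: 10.0
position: [0.6197, 0.0636, 0.2267]
tcp_rot: [[0.959, 0.284, 0.002], [0.284, -0.959, 0.001], [0.003, 0.0, -1.0]]
force: [-0.3, -0.2, -2.5]
opening: 0.59
```

```bash
python3 -c "
from look import *
plan([.38,-.18,.25],down(27))
print(status.read_state()['opening'])"
```

```text
t 10.0 pos [0.62  0.064 0.227] J [-4.4 29.8 82.2  0.1 67.9 69.1] F [-0.275 -0.17  -2.515]
shift tool units (if no turn) [-11.959   6.62   -0.961]  shift target-frame [-12.968   4.328  -0.93 ]
rotvec units [ 0.002 -0.015 -1.051]
0.5903962861335291
```

Weight of the plate (~2 N) shows on the wrist; it is held. On to a view of the tray.

Call:
send_rows --pt "-1 0.4 -0.1 0 0 -0.5 1" --pt "-1 0.38 -0.1 0 0 -0.55 1" --pt "-1 0.35 -0.1 0 0 0 1" --pt "-1 0.35 -0.1 0 0 0 1" --pt "-1 0.35 -0.1 0 0 0 1" --pt "-1 0.35 -0.1 0 0 0 1" --pt "-1 0.35 -0.1 0 0 0 1" --pt "-1 0.35 -0.1 0 0 0 1" --pt "-1 0.35 -0.1 0 0 0 1" --pt "-1 0.35 0 0 0 0 1" --pt "-1 0.35 0 0 0 0 1" --pt "-1 0.35 0 0 0 0 1"

```text
time_s: 11.5
position: [0.394, -0.1627, 0.2477]
tcp_rot: [[0.892, 0.453, -0.0], [0.453, -0.892, 0.001], [0.0, -0.001, -1.0]]
force: [-0.4, -1.4, -1.9]
opening: 0.583
```

Call:
send_rows --pt "-0.8 0 0 0 0 0 1" --pt "0 0 0 0 0 0 1"

```text
time_s: 11.75
position: [0.3761, -0.1715, 0.2477]
tcp_rot: [[0.893, 0.45, -0.001], [0.45, -0.893, 0.001], [-0.0, -0.001, -1.0]]
force: [-0.4, 0.4, -2.0]
opening: 0.586
```

Run:
```python
from look import *
s,c,P=look("w3"); print(s["time_s"],s["position"],np.round(s["joint_positions"],1))
W=cloud(c,P); np.save("W3.npy",W)
for k in ["bed","low_fence","side_fence"]:
    for r in models.landmark_of("wrist",k): p=np.array(r["point"]); print(k,r["confidence"],p,W[int(p[1]),int(p[0])])
for r in models.masks_of("wrist","bed"): print("mask",r["confidence"],r["extent"]);
```

```text
11.75 [ 0.376 -0.171  0.248] [-40.1  11.6 108.8   0.   59.6  23.1]
bed 0.94 [299.1 135.4] [ 0.438 -0.2    0.029]
low_fence 0.94 [281.3 141.9] [ 0.422 -0.182  0.039]
side_fence 0.81 [304.4 106.9] [ 0.47  -0.187  0.043]
mask 0.58 [216.3, 47.6, 315.7, 148.4]
```

View pics/w3.png

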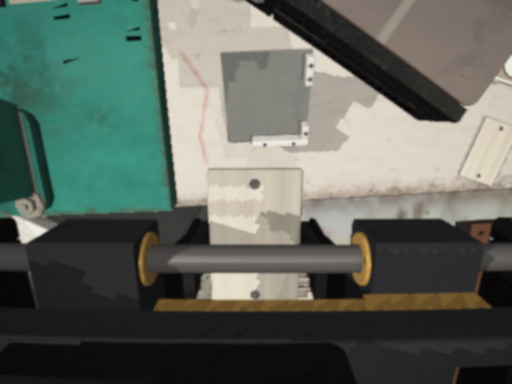

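Run:
```python
import cv2
i=cv2.imread("pics/w3.png"); cv2.imwrite("pics/w3z.png",cv2.resize(i[40:155,210:330],None,fx=5,fy=5,interpolation=cv2.INTER_CUBIC))
```

```text
(no output)
```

View pics/w3z.png

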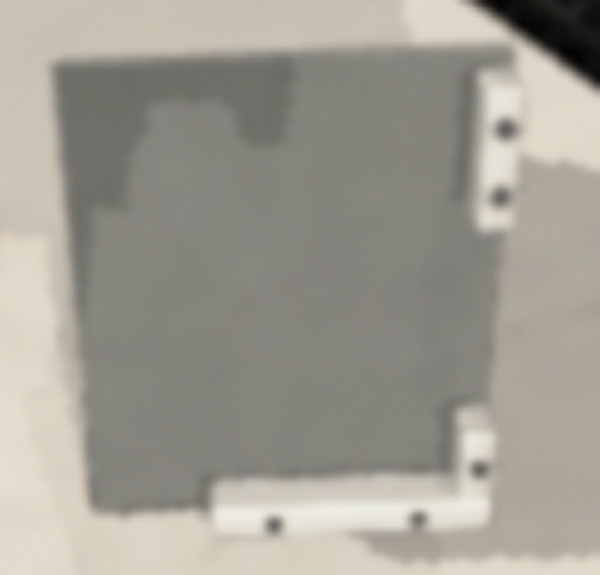

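```bash
cat > bedfit.py <<'E'
from look import *
from scipy.optimize import least_squares
def bedT(p):
    x,y,z,yaw,t=p; Rm=R.from_euler("ZY",[yaw,-t]).as_matrix(); T=np.eye(4); T[:3,:3]=Rm; T[:3,3]=[x,y,z]; return T
if __name__=="__main__":
    c=dict(np.load('w3.npz')); P=c['P']
    M=np.array([[100,90,0],[100,-8,0],[-8,90,0],[96,-8,16],[66,-8,16],[-8,60,16],[-8,-8,16],[0,60,0]])/1000.
    px=np.array([[55,62],[513,45],[92,512],[521,70],[513,229],[212,533],[486,524],[213,484]])/5+[210,40]-.4
    def res(p,full=False):
        T=bedT([*p[:4],np.radians(25)] ); r=proj(c,M@T[:3,:3].T+T[:3,3],P)-px
        return r if full else r.ravel()
    o=least_squares(res,[.42,-.205,.026,np.radians(27)]); print(o.x,np.degrees(o.x[3])); print(res(o.x,True))
    o2=least_squares(lambda p:res([p[0],p[1],.026,p[2]]),[.42,-.205,np.radians(27)],loss="soft_l1"); print(o2.x,np.degrees(o2.x[2])); 
    p=[o2.x[0],o2.x[1],.026,o2.x[2],np.radians(25)]; np.save("bed.npy",bedT(p)); print(res([*o2.x[:2],.026,o2.x[2]],True))
    W=np.load("W3.npy"); T=bedT(p)
    for q in [(50,43),(250,300),(150,300),(350,300),(250,400)]:
        u,v=210+q[0]/5,40+q[1]/5; print(q,(W[int(v),int(u)]-T[:3,3])@T[:3,:3])
    # plane fit from depth
    q=W[60:130,235:295].reshape(-1,3); q=q[~np.isnan(q[:,0])]; m=q.mean(0); n=np.linalg.svd(q-m)[2][2]; n*=np.sign(n[2]); print(n,T[:3,2],(m-T[:3,3])@T[:3,:3])
    # held plate
    pl=onplane(c,[(207.5,168.5),(302,168.5),(300,243),(209,243)],P,c['pos'][2]+.004); print("plate in tool",(pl-c['pos'])@c['rot'])
E
python3 bedfit.py
```

```text
[ 0.441 -0.2    0.026  0.511] 29.278642849147417
[[-1.596  0.051]
 [-0.112 -0.825]
 [ 0.565 -0.689]
 [ 0.626  2.481]
 [ 0.018 -0.362]
 [ 0.264  0.639]
 [ 0.759  0.054]
 [-0.372 -1.73 ]]
[ 0.441 -0.2    0.509] 29.17753146856642
[[-1.698  0.061]
 [-0.081 -0.646]
 [ 0.357 -0.569]
 [ 0.644  2.678]
 [-0.013 -0.136]
 [ 0.069  0.813]
 [ 0.629  0.323]
 [-0.544 -1.574]]
(50, 43) [ 0.087  0.095 -0.069]
(250, 300) [0.046 0.048 0.002]
(150, 300) [0.047 0.071 0.001]
(350, 300) [ 0.044  0.025 -0.001]
(250, 400) [0.021 0.049 0.002]
[-0.373 -0.205  0.905] [-0.369 -0.206  0.906] [0.051 0.043 0.001]
plate in tool [[ 0.041 -0.027 -0.004]
 [ 0.041  0.023 -0.004]
 [-0.002  0.024 -0.004]
 [-0.002 -0.028 -0.004]]
```

```bash
cat > tob.py <<'E'
from look import *
T=np.load("bed.npy"); B=T[:3,:3]; O=T[:3,3]
Rt=np.c_[B[:,0],-B[:,1],-B[:,2]]
def inbed(p): return (np.array(p)-O)@B*1000
def tgt(mm): return O+B@(np.array(mm)/1000.)
if __name__=="__main__":
    a=[float(v) for v in sys.argv[1:4]]; plan(tgt(a),Rt); s=status.read_state(); print("world tgt",tgt(a),"TCP in bed mm",inbed(s["position"]),"F bed",np.array(s["force"])@B, s["opening"])
E
python3 tob.py 46 30 50
```

```text
t 12.0 pos [ 0.378 -0.172  0.248] J [-40.   11.8 108.7   0.   59.6  23.1] F [-0.276 -0.171 -2.996]
shift tool units (if no turn) [2.508 0.905 6.277]  shift target-frame [-0.41   1.003  6.733]
rotvec units [ 0.049  2.497 -0.219]
world tgt [ 0.444 -0.163  0.091] TCP in bed mm [ 56.241  55.069 218.329] F bed [-1.56  -0.014 -2.578] 0.5860824928071642
```

Call:
send_rows --pt "0.8 0.3 0.5 0.02 0.8 -0.07 1" --pt "0.6 0.2 0.7 0.02 0.8 -0.07 1" --pt "0.2 0.2 1 0.01 0.9 -0.08 1" --pt "0 0.2 1 0 0 0 1" --pt "0 0 1 0 0 0 1" --pt "0 0 0 0 0 0 1"

```text
time_s: 12.75
position: [0.4472, -0.1572, 0.1528]
tcp_rot: [[0.799, 0.489, 0.349], [0.445, -0.872, 0.204], [0.404, -0.008, -0.915]]
force: [1.3, 1.5, -2.4]
opening: 0.587
```

```bash
python3 tob.py 46 30 50
```

```text
t 12.75 pos [ 0.447 -0.157  0.153] J [-48.7  24.  118.1  38.4  39.7 -18.2] F [ 1.286  1.495 -2.45 ]
shift tool units (if no turn) [-1.209  0.171  2.176]  shift target-frame [-1.254  0.153  2.152]
rotvec units [-0.045  0.117 -0.007]
world tgt [ 0.444 -0.163  0.091] TCP in bed mm [ 77.341  33.816 103.794] F bed [ 0.643  0.678 -3.002] 0.5874728977893546
```

Call:
send_rows --pt "-0.6 0.1 0.6 -0.02 0.06 0 1" --pt "-0.6 0.05 0.7 -0.02 0.06 0 1" --pt "0 0 0.8 0 0 0 1" --pt "0 0 0 0 0 0 1"

```text
time_s: 13.25
position: [0.4447, -0.1643, 0.0939]
tcp_rot: [[0.791, 0.486, 0.371], [0.441, -0.874, 0.205], [0.424, 0.002, -0.906]]
force: [-0.5, 0.7, -2.3]
opening: 0.588
```

```bash
python3 tob.py 46 30 5; python3 look.py w4
```

```text
t 13.25 pos [ 0.445 -0.164  0.094] J [-50.4  32.2 121.3  51.3  32.3 -35. ] F [-0.483  0.745 -2.33 ]
shift tool units (if no turn) [-0.058 -0.048  1.915]  shift target-frame [-0.055 -0.044  1.915]
rotvec units [ 0.014 -0.009 -0.005]
world tgt [ 0.461 -0.154  0.05 ] TCP in bed mm [47.376 28.907 52.869] F bed [-1.038  0.886 -2.087] 0.5882454839854352
13.25 [ 0.445 -0.164  0.094]
0.89 [207.1, 169.4, 303.8, 298.5] [ 0.453 -0.16   0.103]
rect 451.4694519042969 -158.66221618652344 112.53492736816406 85.63416290283203 29.078052520751953
```

View pics/w4.png

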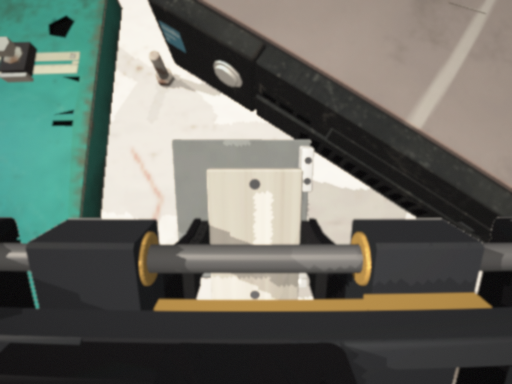

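Call:
send_rows --pt "0 -0.05 0.6 0 0 0 1" --pt "0 0 0.6 0 0 0 1" --pt "0 0 0.5 0 0 0 1" --pt "0 0 0.1 0 0 0 1" --pt "0 0 0 0 0 0 1"

```text
time_s: 13.98
position: [0.4607, -0.1543, 0.054]
tcp_rot: [[0.791, 0.485, 0.373], [0.441, -0.874, 0.203], [0.424, 0.004, -0.906]]
force: [-0.2, -0.3, -2.5]
opening: 0.588
```

```bash
python3 tob.py 46 30 3
```

```text
t 13.975 pos [ 0.461 -0.154  0.054] J [-47.7  38.  121.3  61.4  28.  -43.7] F [-0.202 -0.256 -2.458]
shift tool units (if no turn) [-0.063 -0.008  0.226]  shift target-frame [-0.063 -0.007  0.226]
rotvec units [ 0.025 -0.011 -0.003]
world tgt [ 0.461 -0.154  0.048] TCP in bed mm [47.574 29.815  8.658] F bed [-1.311 -0.125 -2.101] 0.5875641242400098
```

Call:
send_rows --pt "0 0 0.08 0 0 0 1" --pt "0 0 0.08 0 0 0 1" --pt "0 0 0.04 0 0 0 1" --pt "0 0 0 0 0 0 1"

```text
time_s: 14.48
position: [0.4622, -0.1531, 0.0491]
tcp_rot: [[0.791, 0.485, 0.372], [0.44, -0.875, 0.203], [0.424, 0.003, -0.906]]
force: [-2.9, -1.3, 4.3]
opening: 0.586
```

```bash
python3 tob.py 46 30 3
```

```text
t 14.475 pos [ 0.462 -0.153  0.049] J [-47.4  38.7 121.3  62.6  27.6 -44.8] F [-2.899 -1.35   4.252]
shift tool units (if no turn) [-0.048  0.004  0.019]  shift target-frame [-0.048  0.004  0.019]
rotvec units [ 0.022 -0.009 -0.009]
world tgt [ 0.461 -0.154  0.048] TCP in bed mm [47.195 30.091  3.474] F bed [-1.094  0.235  5.201] 0.5855996764038022
```

Call:
send_rows --pt "-0.06 0 0 0 0 0 1" --pt "-0.06 0 0 0 0 0 1" --pt "-0.04 0 0 0 0 0 1" --pt "0 0 0 0 0 0 1"

```text
time_s: 14.98
position: [0.4601, -0.1543, 0.048]
tcp_rot: [[0.79, 0.485, 0.374], [0.439, -0.874, 0.205], [0.427, 0.002, -0.904]]
force: [1.1, 0.4, 6.1]
opening: 0.589
```

```bash
python3 tob.py 42 26 3
```

```text
t 14.975 pos [ 0.46  -0.154  0.048] J [-47.9  38.9 121.5  63.3  27.7 -46. ] F [1.055 0.405 6.08 ]
shift tool units (if no turn) [-0.101  0.162  0.019]  shift target-frame [-0.101  0.162  0.019]
rotvec units [ 0.018 -0.028 -0.01 ]
world tgt [ 0.46  -0.159  0.046] TCP in bed mm [44.532 30.056  3.483] F bed [ 3.583 -0.16   5.038] 0.5893843675484379
```

Call:
send_rows --pt "-0.04 0.06 0 0 0 0 1" --pt "-0.04 0.06 0 0 0 0 1" --pt "-0.04 0.04 0 0 0 0 1" --pt "0 0 0 0 0 0 1"

```text
time_s: 15.48
position: [0.4588, -0.1563, 0.047]
tcp_rot: [[0.789, 0.487, 0.373], [0.439, -0.873, 0.211], [0.429, -0.003, -0.903]]
force: [-0.2, 5.6, 9.3]
opening: 0.585
```

```bash
python3 tob.py 42 26 3
```

```text
t 15.475 pos [ 0.459 -0.156  0.047] J [-48.4  39.1 121.4  62.7  28.2 -45.9] F [-0.233  5.645  9.255]
shift tool units (if no turn) [-0.012  0.12   0.02 ]  shift target-frame [-0.012  0.12   0.02 ]
rotvec units [-0.014 -0.041 -0.008]
world tgt [ 0.46  -0.159  0.046] TCP in bed mm [42.305 28.989  3.497] F bed [6.222 5.042 7.311] 0.5850765289445474
```

Call:
send_rows --pt "-0.04 0.06 0 0 0 0 1" --pt "0 0.06 0 0 0 0 1" --pt "0 0 0 0 0 0 1"

```text
time_s: 15.85
position: [0.4588, -0.1564, 0.0471]
tcp_rot: [[0.788, 0.489, 0.373], [0.439, -0.872, 0.217], [0.431, -0.008, -0.902]]
force: [-0.9, 8.2, 12.2]
opening: 0.584
```

```bash
python3 tob.py 42 26 3;python3 look.py w5
```

```text
t 15.85 pos [ 0.459 -0.156  0.047] J [-48.5  39.2 121.2  62.2  28.6 -45.6] F [-0.853  8.194 12.179]
shift tool units (if no turn) [-0.01   0.114  0.022]  shift target-frame [-0.009  0.114  0.023]
rotvec units [-0.045 -0.055 -0.008]
world tgt [ 0.46  -0.159  0.046] TCP in bed mm [42.237 28.848  3.573] F bed [8.093 7.57  9.664] 0.5843676592063655
15.85 [ 0.459 -0.156  0.047]
0.72 [205.3, 165.8, 304.1, 299.6] [ 0.467 -0.151  0.056]
rect 463.7171936035156 -151.44924926757812 93.56346130371094 71.30945587158203 30.023786544799805
```

View pics/w5.png

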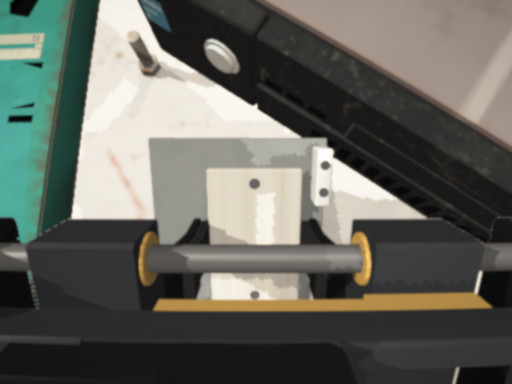

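```bash
cat > ov.py <<'E'
from tob import *
def ov(name,TT=T,f=5,box=(140,120,340,240),zs=()):
    c=dict(np.load(name+'.npz')); im=cv2.resize(c['img'][box[1]:box[3],box[0]:box[2],::-1],None,fx=4,fy=4,interpolation=cv2.INTER_CUBIC)
    def dl(a,b,col):
        t=np.linspace(0,1,20)[:,None]; X=(np.array(a)*(1-t)+np.array(b)*t)/1000.; q=proj(c,X@TT[:3,:3].T+TT[:3,3],c['P'])
        q=((q-[box[0],box[1]]+.5)*4).astype(np.int32); cv2.polylines(im,[q.reshape(-1,1,2)],False,col,1)
    def rect(x0,x1,y0,y1,z,col):
        p=[(x0,y0,z),(x1,y0,z),(x1,y1,z),(x0,y1,z)]
        for i in range(4): dl(p[i],p[(i+1)%4],col)
    rect(-8,100,-8,90,0,(0,255,0))
    rect(66,96,-8,0,16,(0,0,255)); rect(66,96,-8,0,0,(255,0,255)); rect(0,18,-8,0,16,(0,0,255)); rect(-8,0,-8,60,16,(0,0,255))
    for (x,y,z) in zs: rect(x-42,x+42,y-26,y+26,z,(255,128,0))
    cv2.imwrite(f"pics/{name}_ov.png",im)
if __name__=="__main__": 
    n=sys.argv[1]; z=[float(v) for v in sys.argv[2:]]; ov(n,zs=[z[i:i+3] for i in range(0,len(z),3)])
E
python3 ov.py w5 42.2 28.8 6
```

```text
(no output)
```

View pics/w5_ov.png

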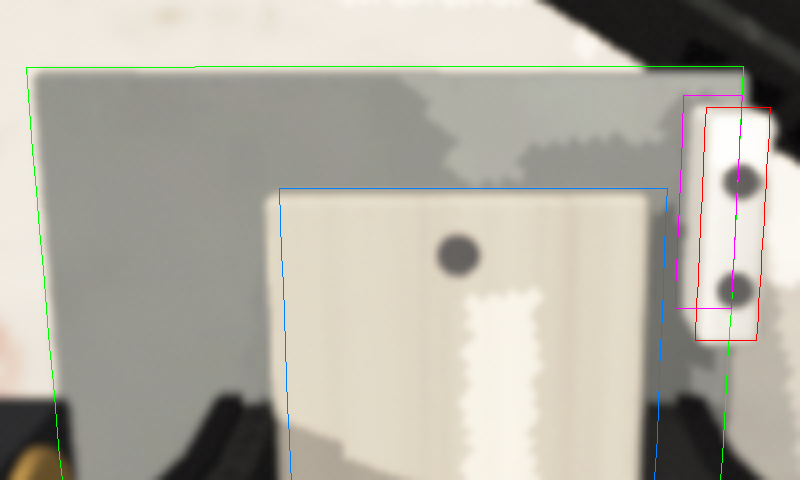

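Call:
send_rows --pt "0 0 -0.04 0 0 0 1" --pt "0 0 0 0 0 0 1"

```text
time_s: 16.2
position: [0.4588, -0.1568, 0.0473]
tcp_rot: [[0.789, 0.488, 0.372], [0.437, -0.873, 0.217], [0.431, -0.008, -0.902]]
force: [3.8, 8.5, 3.1]
opening: 0.585
```

```bash
python3 tob.py 42 26 3
```

```text
t 16.2 pos [ 0.459 -0.157  0.047] J [-48.6  39.1 121.2  62.   28.6 -45.3] F [3.837 8.466 3.079]
shift tool units (if no turn) [-0.006  0.103  0.034]  shift target-frame [-0.006  0.103  0.035]
rotvec units [-0.046 -0.054 -0.016]
world tgt [ 0.46  -0.159  0.046] TCP in bed mm [42.155 28.58   3.88 ] F bed [ 8.078  5.521 -0.369] 0.5850656072987573
```

Call:
send_rows --pt "0.08 0 0 0 0 0 1" --pt "0 0.04 0 0 0 0 1" --pt "0 0 0 0 0 0 1"

```text
time_s: 16.58
position: [0.461, -0.1605, 0.0473]
tcp_rot: [[0.791, 0.486, 0.372], [0.439, -0.874, 0.209], [0.427, -0.002, -0.904]]
force: [2.8, 5.5, -0.3]
opening: 0.592
```

```bash
python3 tob.py 42 26 3; python3 look.py w6; python3 ov.py w6
```

```text
t 16.575 pos [ 0.461 -0.161  0.047] J [-48.4  39.1 120.8  61.5  28.3 -44.6] F [ 2.791  5.473 -0.264]
shift tool units (if no turn) [-0.009 -0.07   0.033]  shift target-frame [-0.009 -0.07   0.033]
rotvec units [-0.008 -0.026 -0.013]
world tgt [ 0.46  -0.159  0.046] TCP in bed mm [42.225 24.249  3.829] F bed [ 4.515  3.418 -2.396] 0.5924027548844284
16.575 [ 0.461 -0.161  0.047]
0.89 [205.7, 165.6, 301.3, 301.2] [ 0.469 -0.156  0.056]
rect 465.3236083984375 -155.93765258789062 93.4146728515625 70.55799865722656 29.033172607421875
```

View pics/w6_ov.png

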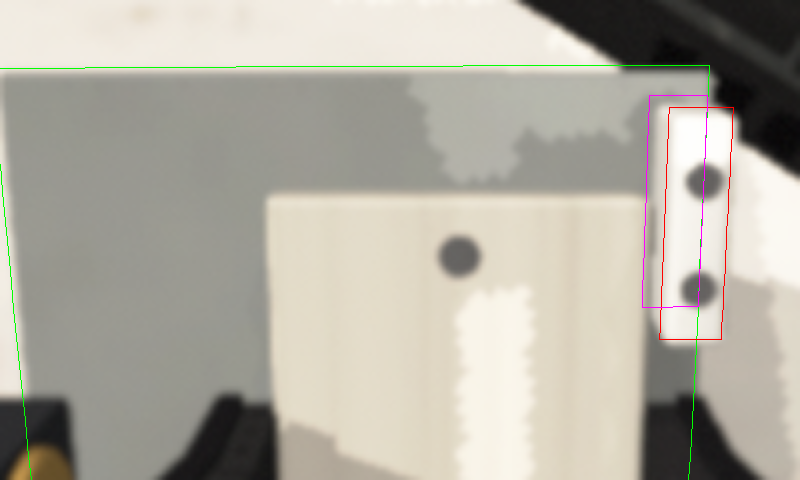

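Call:
send_rows --pt "0 0.06 0 0 0 0 1" --pt "-0.04 0.04 0 0 0 0 1" --pt "0 0 0 0 0 0 1"

```text
time_s: 17.05
position: [0.4612, -0.161, 0.0473]
tcp_rot: [[0.79, 0.488, 0.372], [0.438, -0.873, 0.214], [0.429, -0.006, -0.903]]
force: [2.5, 8.7, 2.4]
opening: 0.589
```

```bash
python3 tob.py 42 26 3; python3 look.py w7; python3 ov.py w7
```

```text
t 17.05 pos [ 0.461 -0.161  0.047] J [-48.6  39.2 120.6  61.1  28.7 -44.3] F [2.517 8.715 2.436]
shift tool units (if no turn) [-0.007 -0.092  0.034]  shift target-frame [-0.006 -0.092  0.034]
rotvec units [-0.032 -0.041 -0.015]
world tgt [ 0.46  -0.159  0.046] TCP in bed mm [42.154 23.688  3.841] F bed [ 6.872  6.382 -0.516] 0.5886641570008562
17.05 [ 0.461 -0.161  0.047]
0.63 [205.9, 165.8, 302.3, 300.0] [ 0.47  -0.156  0.056]
rect 465.5574951171875 -156.12591552734375 93.34576416015625 70.6905517578125 29.057392120361328
```

View pics/w7_ov.png

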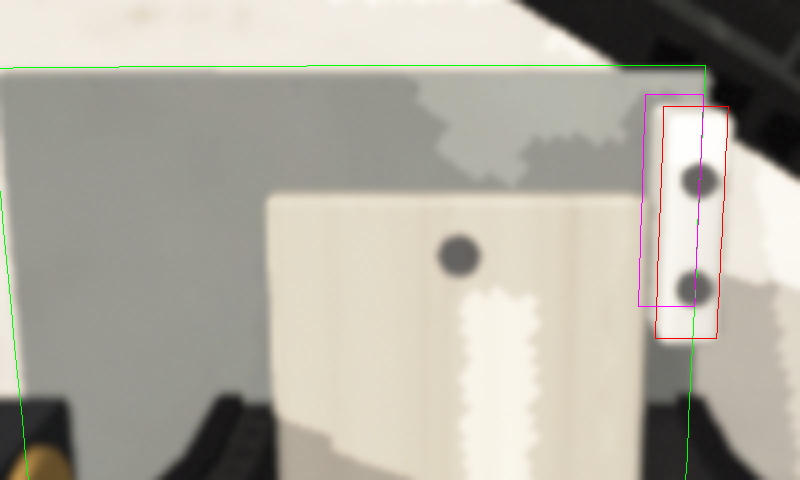

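Call:
send_rows --pt "0.02 -0.04 0.04 0 0 0 1" --pt "0 0 0 0 0 0 0" --pt "0 0 0 0 0 0 -1" --pt "0 0 0 0 0 0 -1" --pt "0 0 0 0 0 0 -1"

```text
time_s: 17.77
position: [0.4621, -0.1654, 0.0458]
tcp_rot: [[0.792, 0.484, 0.372], [0.44, -0.875, 0.202], [0.423, 0.004, -0.906]]
force: [-0.4, -0.1, -0.3]
opening: 0.84
```

```bash
python3 tob.py 42 26 100; python3 look.py w8; python3 ov.py w8
```

```text
t 17.775 pos [ 0.462 -0.165  0.046] J [-48.6  39.2 120.5  61.4  28.  -44.6] F [-0.422 -0.076 -0.307]
shift tool units (if no turn) [ 0.069 -0.241 -3.878]  shift target-frame [ 0.067 -0.261 -3.877]
rotvec units [ 0.03  -0.004 -0.008]
world tgt [ 0.424 -0.179  0.134] TCP in bed mm [40.328 19.463  3.087] F bed [-0.497  0.14  -0.106] 0.8400572283158149
17.775 [ 0.462 -0.165  0.046]
0.96 [196.2, 162.1, 297.0, 299.9] [ 0.469 -0.156  0.056]
rect 465.310791015625 -155.58909606933594 95.72602081298828 71.68726348876953 29.647863388061523
```

View pics/w8_ov.png

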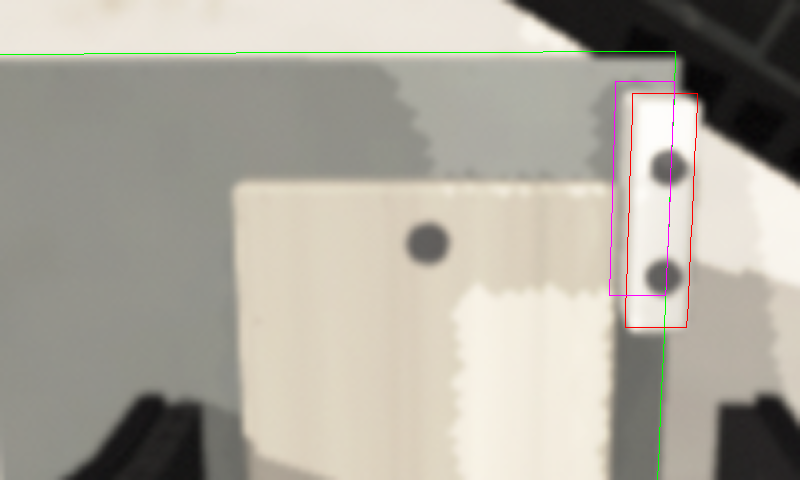

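Call:
send_rows --pt "0 0 -0.5 0 0 0 -1" --pt "0 0 -1 0 0 0 -1" --pt "0 0 -1 0 0 0 -1" --pt "0 0 -1 0 0 0 -1" --pt "0 0 -1 0 0 0 -1"

```text
time_s: 18.5
position: [0.4195, -0.1875, 0.1485]
tcp_rot: [[0.792, 0.485, 0.372], [0.44, -0.875, 0.203], [0.423, 0.003, -0.906]]
force: [-0.3, 0.6, -0.3]
opening: 1.002
```

```bash
python3 look.py w9; python3 -c "
from look import *
plan([.46,-.467,.22],down(10))"
```

```text
18.5 [ 0.419 -0.188  0.149]
0.83 [220.4, 143.7, 280.8, 232.0] [ 0.46  -0.16   0.051]
rect 467.75738525390625 -154.16436767578125 96.52397155761719 62.951271057128906 29.014019012451172
t 18.6 pos [ 0.42  -0.189  0.149] J [-55.6  24.3 119.8  40.5  40.4 -27. ] F [ 0.318  0.357 -0.758]
shift tool units (if no turn) [-2.453 10.533 -4.181]  shift target-frame [-0.364 11.24  -2.82 ]
rotvec units [-0.376 -2.493  1.873]
```

View pics/w9.png

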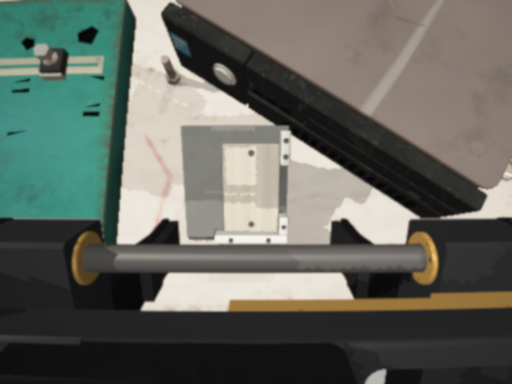

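Call:
send_rows --pt "-0.3 0.8 -0.8 -0.12 -0.83 0.62 -1" --pt "-0.3 0.8 -0.8 -0.12 -0.83 0.62 -1" --pt "0 0.8 -0.8 -0.12 -0.83 0.62 -1" --pt "0 1 0 0 0 0 -1" --pt "0 1 0 0 0 0 -1" --pt "0 1 0 0 0 0 -1" --pt "0 1 0 0 0 0 -1" --pt "0 1 0 0 0 0 -1"

```text
time_s: 19.6
position: [0.4525, -0.3532, 0.175]
tcp_rot: [[0.954, 0.28, 0.107], [0.273, -0.959, 0.074], [0.123, -0.041, -0.991]]
force: [0.7, 0.9, 0.6]
opening: 1.0
```

```bash
python3 -c "
from look import *
plan([.46,-.467,.20],down(10))"
```

```text
t 19.6 pos [ 0.452 -0.353  0.175] J [-53.2  29.2  94.    8.9  56.9  15.8] F [0.745 0.878 0.613]
shift tool units (if no turn) [-0.83   4.409 -1.295]  shift target-frame [-0.493  4.534 -1.   ]
rotvec units [-0.274 -0.696  0.61 ]
```

Call:
send_rows --pt "-0.2 0.9 -0.4 -0.14 -0.35 0.3 -1" --pt "-0.2 0.9 -0.4 -0.14 -0.35 0.3 -1" --pt "0 0.9 -0.2 0 0 0 -1" --pt "0 0.9 0 0 0 0 -1" --pt "0 0.9 0 0 0 0 -1" --pt "0 0 0 0 0 0 -1"

```text
time_s: 20.35
position: [0.4642, -0.4674, 0.1976]
tcp_rot: [[0.985, 0.174, 0.0], [0.174, -0.985, -0.002], [-0.0, 0.002, -1.0]]
force: [0.4, 0.4, 0.3]
opening: 0.999
```

```bash
python3 look.py w10;  python3 -c "
from look import *
plan([.46,-.467,.20],down(10))"
```

```text
20.35 [ 0.464 -0.467  0.198]
0.67 [208.7, 0.0, 270.5, 24.1] [ 0.633 -0.416  0.005]
rect 630.4136352539062 -416.9911804199219 25.547744750976562 66.6976089477539 9.838973045349121
0.56 [225.6, 66.4, 273.8, 145.2] [ 0.539 -0.447  0.007]
rect 537.582763671875 -447.35009765625 84.42452239990234 53.15927505493164 9.792154312133789
0.5 [1.0, 137.2, 9.9, 165.0] [ 0.442 -0.189  0.037]
rect 436.3580017089844 -164.9828643798828 12.709095001220703 35.98562240600586 88.2099380493164
t 20.45 pos [ 0.464 -0.465  0.198] J [-54.8  34.2  78.6  -0.1  67.2  25.2] F [ 0.217  0.27  -0.729]
shift tool units (if no turn) [-0.159  0.042 -0.087]  shift target-frame [-0.159  0.043 -0.088]
rotvec units [-0.     0.007  0.008]
```

View pics/w10.png

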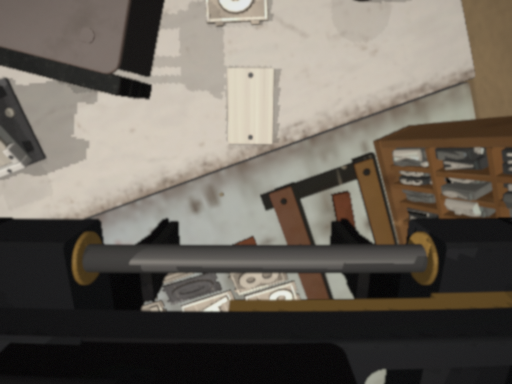

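```bash
python3 -c "
from look import *
c=dict(np.load('w10.npz')); W=cloud(c,c['P'])
m=(W[...,0]>.45)&(W[...,0]<.68)&(W[...,1]<-.5)&(W[...,2]>.02)
v,u=np.where(m); v=v[v<210] if 0 else v
q=W[m]; print(len(q)); print(np.percentile(q,[0,5,50,95,100],axis=0)) if len(q) else 0
t=q[q[:,1]>-.58]; print(len(t), t[:8])
plan([.5376,-.4474,.014],down(9.8))"
```

```text
31148
[[ 0.45  -0.726  0.02 ]
 [ 0.469 -0.682  0.033]
 [ 0.502 -0.523  0.273]
 [ 0.628 -0.504  0.31 ]
 [ 0.68  -0.5    0.312]]
17803 [[ 0.514 -0.538  0.269]
 [ 0.514 -0.537  0.27 ]
 [ 0.514 -0.537  0.271]
 [ 0.514 -0.538  0.269]
 [ 0.515 -0.537  0.271]
 [ 0.515 -0.537  0.271]
 [ 0.515 -0.539  0.27 ]
 [ 0.515 -0.539  0.27 ]]
t 20.45 pos [ 0.464 -0.465  0.198] J [-54.8  34.2  78.6  -0.1  67.2  25.2] F [ 0.217  0.27  -0.729]
shift tool units (if no turn) [ 3.042 -0.186  7.349]  shift target-frame [ 3.033 -0.201  7.352]
rotvec units [-0.     0.007  0.028]
```

```bash
python3 -c "
from look import *
c=dict(np.load('w10.npz')); W=cloud(c,c['P'])[:212]
m=(W[...,0]>.45)&(W[...,0]<.68)&(W[...,1]<-.5)&(W[...,2]>.015)&(W[...,2]<.2)
q=W[m]
for y in np.arange(-.5,-.72,-.02):
  t=q[np.abs(q[:,1]-y)<.01]; print('%.2f'%y,len(t),t.max(0) if len(t) else '',t.min(0) if len(t) else '')"
```

```text
-0.50 0  
-0.52 0  
-0.54 0  
-0.56 0  
-0.58 0  
-0.60 525 [ 0.535 -0.59   0.063] [ 0.486 -0.61   0.015]
-0.62 2380 [ 0.546 -0.61   0.129] [ 0.466 -0.63   0.015]
-0.64 4747 [ 0.558 -0.63   0.148] [ 0.45  -0.65   0.015]
-0.66 3433 [ 0.68  -0.65   0.147] [ 0.454 -0.67   0.015]
-0.68 1405 [ 0.678 -0.67   0.134] [ 0.484 -0.69   0.015]
-0.70 871 [ 0.645 -0.69   0.05 ] [ 0.605 -0.71   0.015]
```

Call:
send_rows --pt "0.75 -0.05 0.6 0 0 0 -1" --pt "0.75 -0.05 0.8 0 0 0 -1" --pt "0.75 -0.05 0.9 0 0 0 -1" --pt "0.79 -0.04 0.9 0 0 0 -1" --pt "0 0 1 0 0 0 -1" --pt "0 0 1 0 0 0 -1" --pt "0 0 1 0 0 0 -1" --pt "0 0 0.7 0 0 0 -1" --pt "0 0 0.4 0 0 0 -1" --pt "0 0 0 0 0 0 -1"

```text
time_s: 21.7
position: [0.5381, -0.4485, 0.0157]
tcp_rot: [[0.985, 0.175, -0.001], [0.175, -0.985, -0.002], [-0.001, 0.002, -1.0]]
force: [-0.5, -0.6, 0.6]
opening: 0.999
```

```bash
python3 look.py w11; python3 -c "
from look import *
plan([.5376,-.4474,.002],down(9.8))"
```

```text
21.7 [ 0.538 -0.449  0.016]
0.9 [211.1, 158.5, 302.5, 292.7] [ 0.551 -0.446  0.006]
rect 537.8319702148438 -447.6376953125 84.90452575683594 52.101646423339844 9.728403091430664
t 21.8 pos [ 0.539 -0.45   0.017] J [-48.9  50.   77.5  -0.1  52.2  31.1] F [-0.534 -0.296 -0.23 ]
shift tool units (if no turn) [-0.024 -0.095  0.611]  shift target-frame [-0.024 -0.092  0.612]
rotvec units [ 0.024 -0.002  0.026]
```

View pics/w11.png

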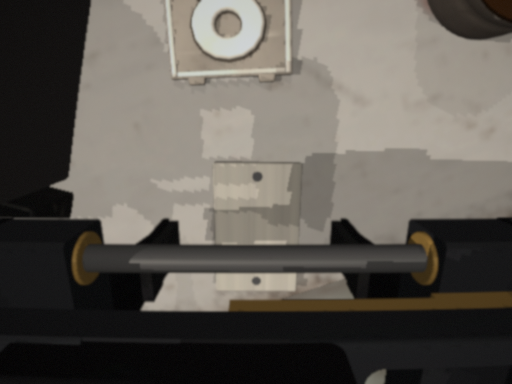

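Call:
send_rows --pt "0 0 0.3 0 0 0 -1" --pt "0 0 0.25 0 0 0 -1" --pt "0 0 0 0 0 0 -1" --pt "0 0 0 0 0 0 1" --pt "0 0 0 0 0 0 1" --pt "0 0 0 0 0 0 1" --pt "0 0 0 0 0 0 1" --pt "0 0 0 0 0 0 1"

```text
time_s: 22.8
position: [0.5381, -0.4493, 0.003]
tcp_rot: [[0.985, 0.175, 0.0], [0.175, -0.985, -0.003], [-0.0, 0.003, -1.0]]
force: [-0.2, -0.1, -0.2]
opening: 0.588
```

Call:
send_rows --pt "0 0 -0.4 0 0 0 1" --pt "0 0 -1 0 0 0 1" --pt "0 0 -1 0 0 0 1" --pt "0 0 -1 0 0 0 1" --pt "0 0 -1 0 0 0 1" --pt "0 0 -1 0 0 0 1" --pt "0 0 -1 0 0 0 1" --pt "0 0 0 0 0 0 1"

```text
time_s: 23.8
position: [0.5391, -0.4497, 0.1655]
tcp_rot: [[0.985, 0.175, 0.004], [0.175, -0.985, -0.007], [0.002, 0.007, -1.0]]
force: [0.4, 0.8, -2.1]
opening: 0.586
```

```bash
python3 tob.py 47 29 130; python3 tob.py 47 29 60
```

```text
t 23.8 pos [ 0.539 -0.45   0.166] J [-48.9  39.5  73.3  -0.1  66.8  31.1] F [ 0.373  0.768 -2.098]
shift tool units (if no turn) [ -2.968 -11.475  -0.018]  shift target-frame [  0.833 -11.814   0.47 ]
rotvec units [ 0.461  2.471 -1.871]
world tgt [ 0.416 -0.18   0.164] TCP in bed mm [  26.184 -266.349  141.739] F bed [-0.252  0.489 -2.197] 0.586413084374613
t 23.8 pos [ 0.539 -0.45   0.166] J [-48.9  39.5  73.3  -0.1  66.8  31.1] F [ 0.373  0.768 -2.098]
shift tool units (if no turn) [ -1.856 -11.881   2.519]  shift target-frame [  0.833 -11.814   3.27 ]
rotvec units [ 0.461  2.471 -1.871]
world tgt [ 0.442 -0.166  0.1  ] TCP in bed mm [  26.184 -266.349  141.739] F bed [-0.252  0.489 -2.197] 0.586413084374613
```

Call:
send_rows --pt "-0.25 -0.96 -0.2 0 0 0 1" --pt "-0.25 -0.96 -0.2 0 0 0 1" --pt "-0.25 -0.96 0 0 0 0 1" --pt "-0.25 -0.96 0 0 0 0 1" --pt "-0.25 -0.96 0 0 0 0 1" --pt "-0.25 -0.96 0 0 0 0 1" --pt "-0.25 -0.96 0 0 0 0 1" --pt "-0.25 -0.96 0 0 0 0 1" --pt "-0.25 -0.96 0 0.1 0.4 -0.3 1" --pt "-0.25 -0.96 0 0.1 0.5 -0.4 1" --pt "0 -0.8 0 0.1 0.5 -0.4 1" --pt "0 0 0 0.1 0.5 -0.4 1"

```text
time_s: 25.3
position: [0.4258, -0.2016, 0.1719]
tcp_rot: [[0.854, 0.433, 0.288], [0.401, -0.901, 0.165], [0.331, -0.025, -0.943]]
force: [0.3, -1.1, -3.0]
opening: 0.588
```

```bash
python3 tob.py 47 29 60
```

```text
t 25.3 pos [ 0.426 -0.202  0.172] J [-52.   21.6 114.4  27.9  44.7  -7.6] F [ 0.334 -1.14  -2.961]
shift tool units (if no turn) [ 0.169 -0.942  3.123]  shift target-frame [-0.074 -0.939  3.128]
rotvec units [-0.    0.56 -0.38]
world tgt [ 0.442 -0.166  0.1  ] TCP in bed mm [ 48.861   5.513 138.201] F bed [-1.491 -1.158 -2.572] 0.5881192046653105
```

Call:
send_rows --pt "0 -0.5 0.8 0 0.3 -0.19 1" --pt "0 -0.42 0.8 0 0.26 -0.19 1" --pt "0 0 0.8 0 0 0 1" --pt "0 0 0.7 0 0 0 1" --pt "0 0 0 0 0 0 1"

```text
time_s: 25.92
position: [0.4429, -0.1689, 0.1002]
tcp_rot: [[0.794, 0.484, 0.367], [0.44, -0.875, 0.203], [0.42, -0.0, -0.908]]
force: [0.1, 0.4, -3.6]
opening: 0.59
```

```bash
python3 tob.py 46 28 15;  python3 look.py w12; python3 ov.py w12
```

```text
t 25.925 pos [ 0.443 -0.169  0.1  ] J [-50.9  31.2 120.8  48.9  33.2 -32.7] F [ 0.089  0.413 -3.603]
shift tool units (if no turn) [-0.018 -0.092  1.806]  shift target-frame [-0.024 -0.089  1.806]
rotvec units [ 0.008  0.019 -0.019]
world tgt [ 0.458 -0.158  0.059] TCP in bed mm [46.596 25.766 60.143] F bed [-1.269  0.317 -3.384] 0.5900849229646747
25.925 [ 0.443 -0.169  0.1  ]
0.94 [221.9, 158.0, 291.9, 167.3] [ 0.489 -0.141  0.067]
rect 505.5362243652344 -134.80291748046875 8.619747161865234 64.8729019165039 28.914186477661133
0.67 [204.4, 163.4, 301.5, 300.4] [ 0.452 -0.164  0.109]
rect 450.5343017578125 -163.05596923828125 118.7907943725586 88.65225219726562 28.895233154296875
```

View pics/w12_ov.png

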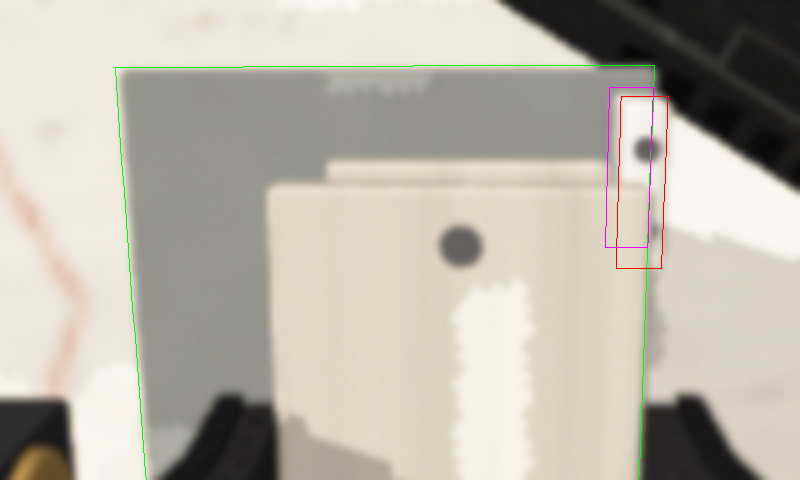

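Call:
send_rows --pt "0 -0.1 0.6 0 0 0 1" --pt "0 0 0.6 0 0 0 1" --pt "0 0 0.45 0 0 0 1" --pt "0 0 0.1 0 0 0 1" --pt "0 0 0 0 0 0 1"

```text
time_s: 26.65
position: [0.4587, -0.1591, 0.0623]
tcp_rot: [[0.793, 0.484, 0.37], [0.44, -0.875, 0.2], [0.421, 0.004, -0.907]]
force: [0.1, 0.5, -2.1]
opening: 0.587
```

```bash
python3 tob.py 46 28 10
```

```text
t 26.65 pos [ 0.459 -0.159  0.062] J [-48.2  36.8 121.   58.3  28.8 -40.8] F [ 0.143  0.464 -2.074]
shift tool units (if no turn) [-0.055 -0.056  0.317]  shift target-frame [-0.055 -0.055  0.317]
rotvec units [ 0.032  0.01  -0.013]
world tgt [ 0.46  -0.157  0.055] TCP in bed mm [47.374 26.633 17.935] F bed [-0.558  0.336 -2.028] 0.5872182827283425
```

Call:
send_rows --pt "0 0 0.12 0 0 0 1" --pt "0 0 0.1 0 0 0 1" --pt "0 0 0.08 0 0 0 1" --pt "0 0 0 0 0 0 1"

```text
time_s: 27.15
position: [0.4614, -0.1572, 0.0549]
tcp_rot: [[0.793, 0.484, 0.37], [0.44, -0.875, 0.201], [0.421, 0.003, -0.907]]
force: [-0.3, 0.1, -2.2]
opening: 0.586
```

```bash
python3 tob.py 42 24 9
```

```text
t 27.15 pos [ 0.461 -0.157  0.055] J [-47.8  37.9 120.9  60.1  28.2 -42.3] F [-0.26   0.065 -2.25 ]
shift tool units (if no turn) [-0.21   0.116  0.037]  shift target-frame [-0.21   0.115  0.036]
rotvec units [ 0.027  0.011 -0.014]
world tgt [ 0.459 -0.162  0.052] TCP in bed mm [47.253 26.887  9.9  ] F bed [-1.128  0.184 -1.957] 0.585689632794525
```

Call:
send_rows --pt "-0.08 0.04 0 0 0 0 1" --pt "-0.08 0.04 0 0 0 0 1" --pt "-0.06 0.04 0 0 0 0 1" --pt "0 0 0 0 0 0 1"

```text
time_s: 27.65
position: [0.4583, -0.1623, 0.0527]
tcp_rot: [[0.793, 0.484, 0.37], [0.44, -0.875, 0.201], [0.421, 0.003, -0.907]]
force: [-0.7, 0.6, -2.8]
opening: 0.587
```

```bash
python3 tob.py 42 24 9
```

```text
t 27.65 pos [ 0.458 -0.162  0.053] J [-48.6  38.2 121.   60.1  28.2 -43.2] F [-0.67   0.624 -2.803]
shift tool units (if no turn) [ 0.017 -0.002  0.042]  shift target-frame [ 0.017 -0.002  0.042]
rotvec units [ 0.026  0.011 -0.016]
world tgt [ 0.459 -0.162  0.052] TCP in bed mm [41.574 23.961 10.05 ] F bed [-1.439  0.872 -2.422] 0.5867855550643236
```

Call:
send_rows --pt "-0.04 0.03 0 0 0 0 1" --pt "-0.03 0.03 0 0 0 0 1" --pt "0 0 0 0 0 0 1"

```text
time_s: 28.02
position: [0.4578, -0.1628, 0.0524]
tcp_rot: [[0.792, 0.485, 0.37], [0.44, -0.874, 0.205], [0.423, 0.001, -0.906]]
force: [2.1, 5.1, 0.5]
opening: 0.586
```

```bash
python3 tob.py 42 24 9;  python3 look.py w13; python3 ov.py w13
```

```text
t 28.025 pos [ 0.458 -0.163  0.052] J [-48.8  38.3 120.9  60.1  28.5 -43.4] F [2.073 5.122 0.458]
shift tool units (if no turn) [ 0.047 -0.008  0.042]  shift target-frame [ 0.047 -0.007  0.042]
rotvec units [ 0.01  -0.001 -0.013]
world tgt [ 0.459 -0.162  0.052] TCP in bed mm [40.816 23.813 10.043] F bed [ 4.097  3.462 -1.406] 0.5861629575480852
28.025 [ 0.458 -0.163  0.052]
0.6 [204.8, 163.3, 301.9, 299.0] [ 0.467 -0.157  0.062]
rect 463.5867004394531 -157.65054321289062 97.18102264404297 72.11885070800781 28.97762107849121
```

View pics/w13_ov.png

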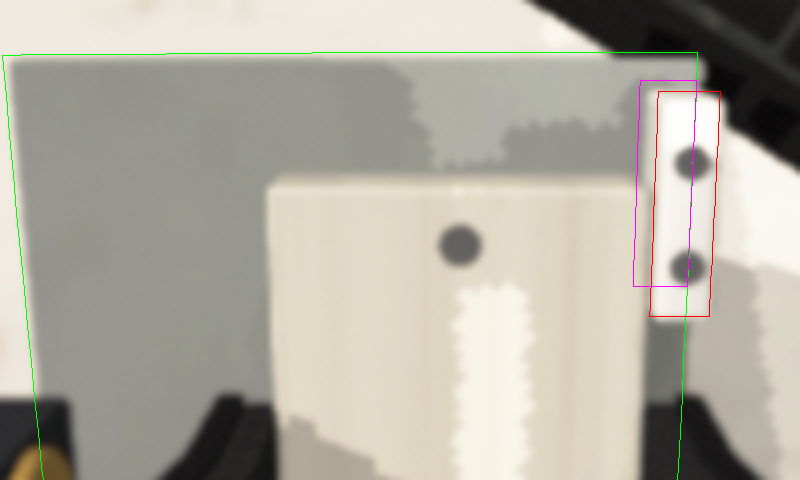

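Call:
send_rows --pt "0.01 0 0.03 0 0 0 1" --pt "0.01 0 0.03 0 0 0 1" --pt "0 0 0 0 0 0 1"

```text
time_s: 28.5
position: [0.458, -0.1627, 0.052]
tcp_rot: [[0.793, 0.485, 0.37], [0.44, -0.875, 0.203], [0.422, 0.002, -0.907]]
force: [-5.5, 2.3, 13.6]
opening: 0.586
```

```bash
python3 tob.py 42 24 9
```

```text
t 28.5 pos [ 0.458 -0.163  0.052] J [-48.7  38.3 121.   60.3  28.3 -43.5] F [-5.515  2.318 13.605]
shift tool units (if no turn) [ 0.046 -0.008  0.026]  shift target-frame [ 0.046 -0.008  0.026]
rotvec units [ 0.02   0.005 -0.011]
world tgt [ 0.459 -0.162  0.052] TCP in bed mm [40.857 23.805  9.659] F bed [ 2.409  4.712 13.888] 0.5855107587625672
```

Call:
send_rows --pt "0 0 -0.02 0 0 0 1" --pt "0 0 0 0 0 0 0" --pt "0 0 0 0 0 0 -1" --pt "0 0 0 0 0 0 -1" --pt "0 0 0 0 0 0 -1" --pt "0 0 0 0 0 0 -1"

```text
time_s: 29.25
position: [0.4588, -0.1645, 0.0512]
tcp_rot: [[0.793, 0.483, 0.37], [0.44, -0.875, 0.2], [0.421, 0.004, -0.907]]
force: [-0.1, -1.1, 0.8]
opening: 0.944
```

```bash
python3 tob.py 42 24 9;  python3 look.py w14; python3 ov.py w14
```

```text
t 29.25 pos [ 0.459 -0.165  0.051] J [-48.7  38.4 120.8  60.2  28.2 -43.4] F [-0.122 -1.12   0.763]
shift tool units (if no turn) [ 0.065 -0.088 -0.001]  shift target-frame [ 0.065 -0.088  0.   ]
rotvec units [ 0.032  0.012 -0.014]
world tgt [ 0.459 -0.162  0.052] TCP in bed mm [40.378 21.803  9.003] F bed [-0.269 -0.918  0.967] 0.9435213167089691
29.25 [ 0.459 -0.165  0.051]
0.71 [207.3, 160.9, 294.1, 163.6] [ 0.49  -0.137  0.065]
rect 506.372314453125 -133.0026092529297 0.803047239780426 66.01178741455078 28.942951202392578
0.56 [202.4, 160.7, 299.7, 304.2] [ 0.467 -0.158  0.061]
rect 462.052978515625 -157.91622924804688 99.3469467163086 72.65193939208984 28.943872451782227
```

View pics/w14_ov.png

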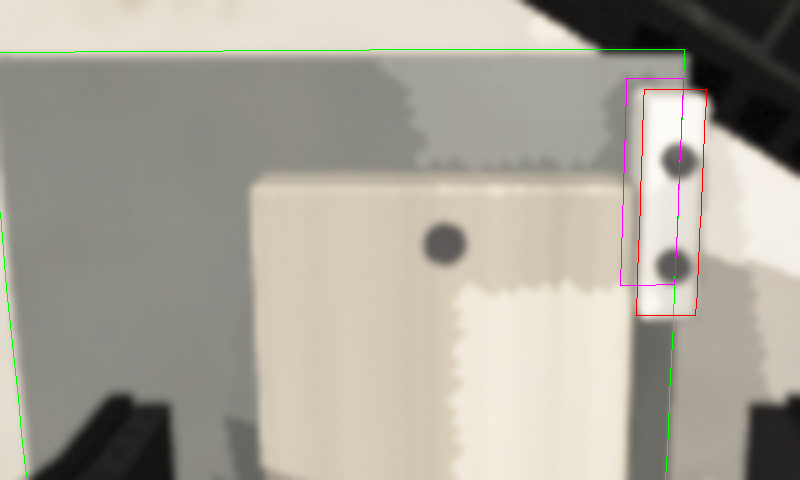

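Released cleanly, stacked. Retract along the tool axis and inspect from above.

Call:
send_rows --pt "0 0 -0.5 0 0 0 -1" --pt "0 0 -1 0 0 0 -1" --pt "0 0 -1 0 0 0 -1" --pt "-0.6 0 -1 0 0 0 -1" --pt "-0.8 0 -0.5 0 0 0 -1" --pt "0 0 0 0 0 0 -1"

```text
time_s: 30.1
position: [0.3934, -0.2004, 0.1276]
tcp_rot: [[0.794, 0.481, 0.371], [0.438, -0.877, 0.199], [0.421, 0.004, -0.907]]
force: [0.1, 0.6, -0.5]
opening: 0.998
```

```bash
python3 look.py w15; python3 -c "
from ov import *
c=dict(np.load('w15.npz')); print(inbed(c['pos']))
ov('w15',box=(170,70,350,215),zs=[(42,26,12)])
i=cv2.imread('pics/w15.png'); cv2.imwrite('pics/w15z.png',cv2.resize(i[70:215,170:350],None,fx=4,fy=4,interpolation=cv2.INTER_CUBIC))
"
```

```text
30.1 [ 0.393 -0.2    0.128]
0.73 [220.3, 99.5, 283.8, 201.3] [ 0.458 -0.161  0.057]
rect 474.08099365234375 -151.66136169433594 105.38883972167969 65.77053833007812 28.78363609313965
[  5.074  22.363 109.745]
```

View pics/w15_ov.png

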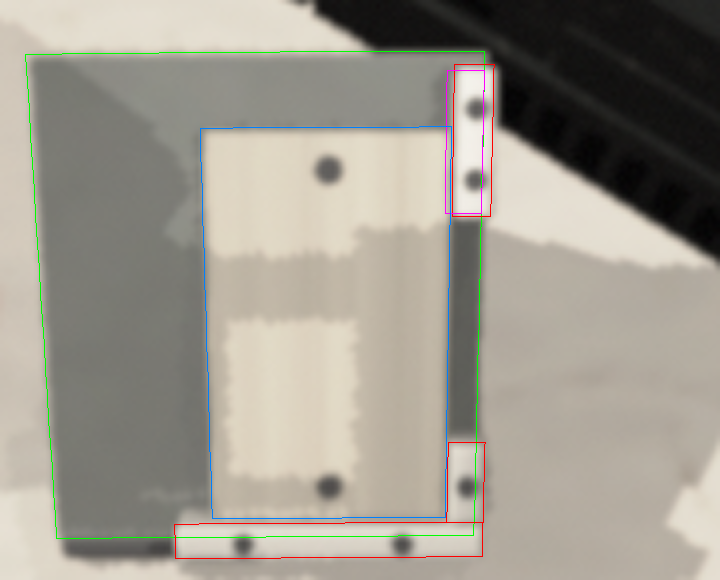

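View pics/w15z.png

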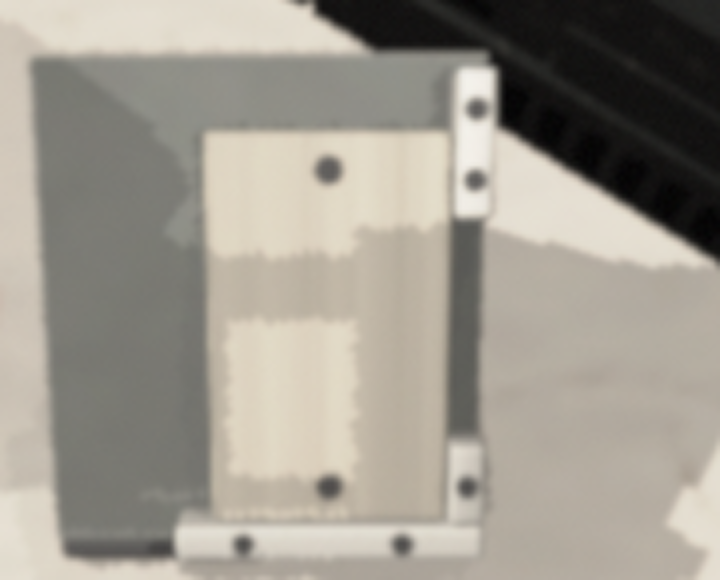

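```bash
python3 -c "
from tob import *
c=dict(np.load('w15.npz')); W=cloud(c,c['P'])
q=W[105:195,226:278].reshape(-1,3); q=q[~np.isnan(q[:,0])]; m=np.median(q,0); q=q[np.abs((q-m)@B[:,2])<.006]; n=np.linalg.svd(q-q.mean(0))[2][2]; n*=np.sign(n[2])
b=W[95:200,190:212].reshape(-1,3); b=b[~np.isnan(b[:,0])]; nb=np.linalg.svd(b-b.mean(0))[2][2]; nb*=np.sign(nb[2])
print('top z',inbed(q.mean(0)),'bed z',inbed(b.mean(0)),'angles',np.degrees(np.arccos([n@B[:,2],nb@B[:,2],n@nb])))
# plate 1 alone from w9 vs fences
from ov import ov
ov('w9',box=(170,110,310,250),zs=[(42,26,6)])
"
```

```text
top z [43.88  25.856 13.115] bed z [44.649 71.448  1.002] angles [0.148 0.456 0.325]
```

View pics/w9_ov.png

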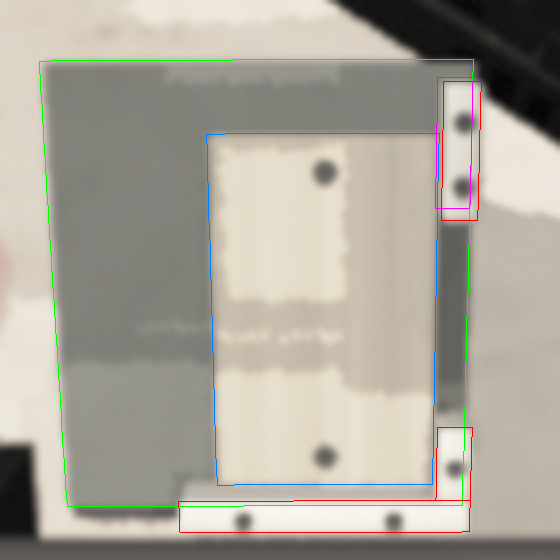

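```bash
python3 -c "
from rig import bot,status
print(status.read_state()['time_s'],bot.hand_in())"
```

```text
the job is handed in; nothing more can be done
30.2 None
```

Both blanks are stacked on the bed, pushed into the corner of the side and low fences and released. I handed the job in at 30.2 s of the 54 s allowed; no verdict is reported.

- **How it was done:** I gripped each blank across its 52 mm width and carried it tilted to match the bed. One finger went through the fence gap, so I could push until I felt both fences before opening.
- **Top blank:** in the last wrist picture its edges lie within about 1 mm of both fences. By depth, its upper face is 12.1 mm above the bed and flat to within about 0.3°.
- **Lower blank:** in the picture taken after its release it was within about 1 mm of both fences. The top blank now hides it, so I could only bound its final position from the visible lip, at most about 1.5 mm off.
- **Bystanders:** I kept the arm clear of all of them and felt no contact while travelling past them. I did not re-measure their positions at the end.
- **Mismatches:** my fitted bed pose was off by about 1–2 mm in y against the felt fence contact, so I trusted the contact and the pictures. The first blank stuck at first, about 5 mm short of the side fence, from pressing too hard. It slid in once I eased off.

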